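# Make up two downlight kits from the stock tray

## Task

Make up the two downlight kits from the clear stock tray: the black tray gets the clear lens and the copper bezel; the blue tray gets the white opal lens, the black bezel and the finned heat sink. Set each part down upright, without dropping it, so that it sits fully down in the pocket made for it (bezel in the large round pocket, lens in the smaller round one, heat sink in the square one). Leave the amber lens and the red bowl of rings where they are.

Things in the scene. Friction and masses are not known exactly. Their poses are not given: they have to be found in the camera images.
- tray_black: Black kit tray, fixed, 260 (x) x 110 (y) x 10 mm high, its x pointing roughly away from the robot. Origin: centre of underside. Three pockets 7 mm deep (floor 3 mm above bench) at y = 0: round bezel pocket 82 mm across at x = -76 (nearest the robot), round lens pocket 62 mm at x = +12, square heat sink pocket 58 x 58 mm along the tray axes at x = +88. The square one stays empty here.
- tray_blue: Blue kit tray, fixed, 260 (x) x 110 (y) x 10 mm high, its x pointing roughly away from the robot. Origin: centre of underside. Three pockets 7 mm deep (floor 3 mm above bench) at y = 0: round bezel pocket 82 mm across at x = -76 (nearest the robot), round lens pocket 62 mm at x = +12, square heat sink pocket 58 x 58 mm along the tray axes at x = +88. 
- stock_tray: Clear (pale, see-through) stock tray, fixed between the kit trays, 190 (x) x 278 (y) x 10 mm high. Origin: centre of underside. Six round pockets 82 mm across, 7 mm deep (floor 3 mm above bench) at x = -44, +44 and y = -88, 0, +88 mm; at the start each holds one part, in any order: the five kit parts and the amber lens.
- lens_clear: Clear-domed lens: round dark grey holder 46 mm across, 24 mm high, straight-sided (grip here), topped by a clear dome to 34 mm height; 45 g. Origin: centre of underside, z up through the dome, yaw irrelevant. Starts upright in a stock pocket. A silver-grey reflector with a yellow centre shows through. Goes to the black tray.
- bezel_copper: Copper-coloured downlight bezel lying on its flange: flange 66 mm across, 4 mm thick; above it a tubular collar 50 mm outside diameter (grip here, wall 3.5 mm) rising to 30 mm; open middle; 60 g. Origin: centre of underside, z up, yaw irrelevant. Starts upright in a stock pocket. Goes to the black tray.
- lens_opal: White-domed lens: round dark grey holder 46 mm across, 24 mm high, straight-sided (grip here), topped by a milky white (opal) dome to 34 mm height; 45 g. Origin: centre of underside, z up through the dome, yaw irrelevant. Starts upright in a stock pocket. Goes to the blue tray.
- bezel_black: Black downlight bezel lying on its flange: flange 66 mm across, 4 mm thick; above it a tubular collar 50 mm outside diameter (grip here, wall 3.5 mm) rising to 30 mm; open middle; 60 g. Origin: centre of underside, z up, yaw irrelevant. Starts upright in a stock pocket. Goes to the blue tray.
- heatsink: Aluminium heat sink 44 x 44 mm, 32 mm high: 7 mm base plate, seven upright fins along its x; outer fins flush with its sides, so grip across y on their flat faces; 90 g. Origin: centre of underside, z up. Starts upright in a stock pocket, its x within 0.55 rad of straight ahead; must be about square with the blue tray to sit down in its pocket.
- lens_amber: Amber-domed lens: round dark grey holder 46 mm across, 24 mm high, straight-sided (grip here), topped by an amber (orange) dome to 34 mm height; 45 g. Origin: centre of underside, z up through the dome, yaw irrelevant. Starts upright in a stock pocket. Belongs to neither kit: leave it.
- red_bowl: Red plastic bowl full of copper-coloured and clear rings, 150 mm across, 45 mm high, on the bench beyond the stock tray. Origin: centre of underside. Not part of the job: leave it.

How it is judged:
By the outcome, as a careful person would: the job done as asked, in the order asked, and still so for the second after the job is handed in, with the robot touching nothing.
It also fails if it takes over 118 s, if anything falls off the work surface, if the arm or the gripper's body presses on something with over 40 N, if the wrist force passes 120 N, or if a joint passes its speed limit or range.

## Robot

A 6-joint arm with a two-finger parallel gripper is mounted at the origin on the work surface. World frame = base frame: x ahead of the robot, y to its left, z up, the work surface at z = 0. Lengths are in m, angles in rad, forces in N, time in s.
With the tool pointing down it reaches from about 0.35 to 1 m from the base axis. Payload 7.1 kg.
Tool frame: the origin (TCP) lies between the finger pads; the fingertips stand 19 mm ahead of it and the grasp point (between the pads) is the TCP (arm.tips_ahead is the z of the fingertips in the tool frame, in m); z points along the fingers, y is the direction in which the jaws open and shut (so a half turn about z gives the same grasp; the last joint's range is limited). The gripper opens to 85 mm and grips with 20 to 120 N. Pads are 22 mm wide; open, the fingers measure 114 mm over their backs; the gripper's body (76 mm by 85 mm) begins 54 mm behind the grasp point. The pads swing forward as they close: fully open they stand 13 mm farther back than shut.
Start: joints at [1.185, 0.423, 1.63, -0, 1.089, -0.019], TCP at [0.224, 0.583, 0.221] pointing down, gripper open.
Joint ranges: [-3, 3], [-0.9, 2.11], [0.09, 2.58], [-1.31, 4.45], [0.11, 2.69], [-2.54, 2.54]. Speed limits (rad/s): [2.39, 2.39, 3.01, 3.14, 3.14, 3.14].

## Interface

Orientations are given as a 3x3 rotation matrix whose columns are the frame's x, y, z axes.
In Python, from rig import arm, viewer, close_job gives the robot as it stands.
- The arm moves only by the tool play_rows, never from a script. Its arguments are lists of equal length, an entry for each row: "linear": the shift along the tool's x, y, z in m, a list of three; "spin": the turn about the tool's z in degrees; "fingers": the closure, from -1 (fully open) to 1 (shut). A call has 1 to 10 rows; each row shifts and turns the commanded pose from where the row before left it, along the tool's axes as they then stand; what a row does not reach is not made up. A row lasts 1/12 s, in which the tool goes at most 41.7 mm and 7.16 degrees, less where a joint would pass 70% of its speed; a pose out of reach is approached as far as the arm can. A call with a gripper value outside its range is refused whole. The fingers move at their own pace and stop on an object; "force" is the grip in N (left out, the last holds). Time passes only in rows, so rows that do not move let the fingers close. It gives the time, the measured TCP pose, the force and the opening at its end, in the units of the state.
- arm.observe(): the state, without advancing time (a new reading comes with each control period).
- viewer.camera(name): name is "scene" or "top"; returns a dict with "frame" (480x640x3 uint8, red, green, blue), "depth" (480x640 float32, m along the optical axis (not along the pixel's ray), 0 where there is no reading), "fx", "fy", "cx", "cy" (pixels), "camera_from_world" (4x4, takes a point from world to camera coordinates). Camera axes: x right, y up, looking along -z (the intrinsics and any distortion apply to the point x, -y, -z); pixel columns grow to the right and rows downward; lengths in m; the calibration is good to about 2 mm. A picture is of the moment at which its call begins.
- close_job(): hands the job in, once; it reports no verdict.
The state is a dict: "clock": time; "joints": joint angles; "qd": joint speeds; "effort": joint torques, N m; "ee_pos": TCP position; "tool_rot": TCP orientation; "wrist_force": force on the tool from outside, world axes, zero at the start; "moment": the same for the moment, N m; "finger_gap": finger opening in m.
Only numpy, scipy, OpenCV 4.12 (cv2) and the standard library are available. Lean on these libraries where they do the work, as an engineer would, in place of code of your own. Each camera call takes 0.05 s, during which the arm holds its last target.

## Working session

There is one attempt and no reset: what is moved stays moved. The work goes in short steps, Python scripts to look and compute and a tool call to move; the robot and the scene stay as the last step left them, time stands still between calls to the robot, and variables do not carry over. Pictures are saved under pics/ and viewed, and the job is handed in when it is done.

Besides the shell and the picture viewer there is one more tool, called after ">>>" in YAML: its name, and indented under it one key for each argument. play_rows: Moves the arm, as the interface text tells. Its arguments: {"type":"object","properties":{"linear":{"type":"array"},"spin":{"type":"array"},"fingers":{"type":"array"},"force":{"type":"number"}},"required":["linear","spin","fingers"]}

```bash
ls; mkdir -p pics; python3 - <<'E'
from rig import arm, viewer
import cv2, numpy as np
for n in ("scene","top"):
    c=viewer.camera(n); cv2.imwrite(f"pics/{n}0.png",c["frame"][:,:,::-1])
    np.savez(f"{n}0.npz",**c)
    print(n,c["fx"],c["fy"],c["cx"],c["cy"],[k for k in c if k not in("frame","depth")]); print(np.round(c["camera_from_world"],4))
s=arm.observe()
print({k:np.round(v,4).tolist() for k,v in s.items()}, arm.tips_ahead)
E
```

```text
pics
scene 603.0096803358249 603.0096803358249 320.545459217989 233.0219062160718 ['fx', 'fy', 'cx', 'cy', 'camera_from_world']
[[ 0.3301  0.9437 -0.0229 -0.1943]
 [-0.6062  0.2305  0.7612  0.3468]
 [ 0.7236 -0.2374  0.6481 -1.7671]
 [ 0.      0.      0.      1.    ]]
top 474.54319150050895 474.54319150050895 324.03428591391656 232.71761661187784 ['fx', 'fy', 'cx', 'cy', 'camera_from_world']
[[ 0.0061 -0.9995 -0.0311  0.0159]
 [ 0.9915  0.002   0.13   -0.6231]
 [-0.1299 -0.0316  0.991  -0.9342]
 [ 0.      0.      0.      1.    ]]
{'clock': 0.1, 'joints': [1.185, 0.4238, 1.6306, 0.0, 1.0886, -0.019], 'qd': [-0.0001, -0.0013, -0.0005, 0.0012, -0.0016, 0.0002], 'effort': [0.0007, -55.8434, -28.2446, 0.0001, 0.003, 0.0], 'ee_pos': [0.2239, 0.5829, 0.2204], 'tool_rot': [[-0.9335, 0.3587, -0.0005], [0.3587, 0.9335, -0.0013], [0.0, -0.0014, -1.0]], 'wrist_force': [0.4391, -0.1712, -0.017], 'moment': [0.0288, 0.046, 0.0537], 'finger_gap': 0.0854} 0.019
```

View pics/top0.png

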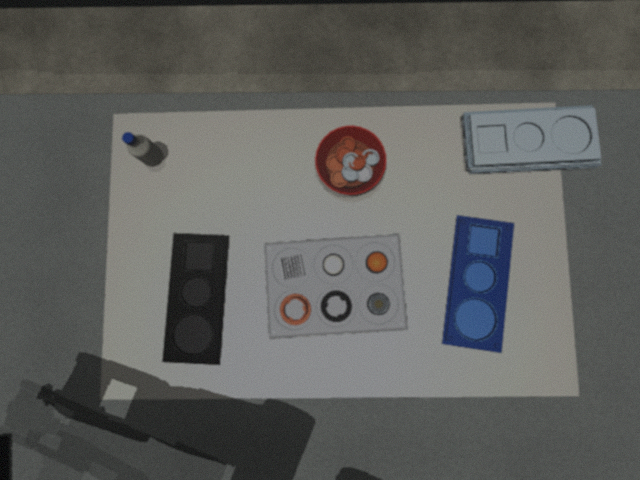

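View pics/scene0.png

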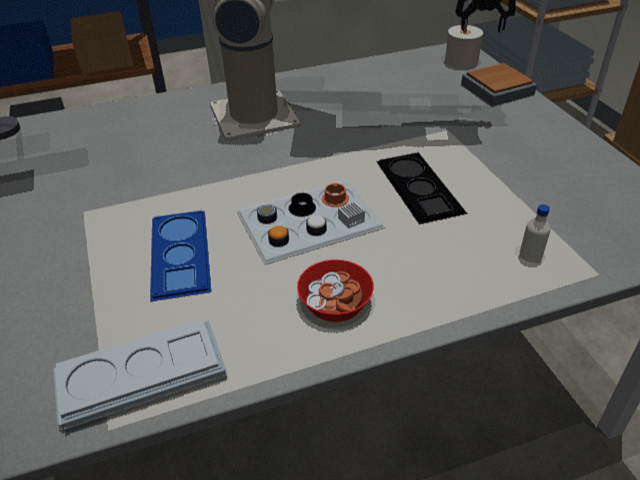

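The top view shows, in pixels: heat sink (291,266), opal lens (333,264), amber lens (376,262), copper bezel (295,309), black bezel (336,306), clear lens (378,303). The black tray is on the left (the robot's left) and the blue tray on the right. Next I'll enlarge crops to read positions more closely.

```bash
cat > h.py <<'E'
import numpy as np, cv2
def load(n): return dict(np.load(n))
def proj(c,P):
    P=np.atleast_2d(P); M=c["camera_from_world"]; q=P@M[:3,:3].T+M[:3,3]
    return np.c_[c["cx"]+c["fx"]*q[:,0]/-q[:,2], c["cy"]+c["fy"]*(-q[:,1])/-q[:,2]]
def unproj(c,u,v,z):
    M=c["camera_from_world"];R=M[:3,:3];o=-R.T@M[:3,3]
    d=R.T@np.array([(u-c["cx"])/c["fx"],-(v-c["cy"])/c["fy"],-1.])
    return o+d*(z-o[2])/d[2]
def crop(c,u0,v0,w,h,k,out,gain=1.0):
    f=c["frame"][v0:v0+h,u0:u0+w,::-1]
    f=cv2.resize(f,None,fx=k,fy=k,interpolation=cv2.INTER_CUBIC).astype(float)*gain
    f=np.clip(f,0,255).astype(np.uint8)
    for i in range(0,w,10):
        cv2.line(f,(i*k,0),(i*k,4 if (u0+i)%50 else 12),(0,255,0),1)
        if (u0+i)%20==0: cv2.putText(f,str(u0+i),(i*k,22),0,.35,(0,255,0),1)
    for i in range(0,h,10):
        cv2.line(f,(0,i*k),(4,i*k),(0,255,0),1)
        if (v0+i)%20==0: cv2.putText(f,str(v0+i),(6,i*k+4),0,.35,(0,255,0),1)
    cv2.imwrite(out,f)
E
python3 - <<'E'
from h import *
c=load("top0.npz")
crop(c,260,230,150,110,5,"pics/c1.png")
crop(c,150,225,100,150,4,"pics/c2.png",2.5)
crop(c,430,205,100,150,4,"pics/c3.png",1.3)
E
```

```text
(no output)
```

View pics/c1.png

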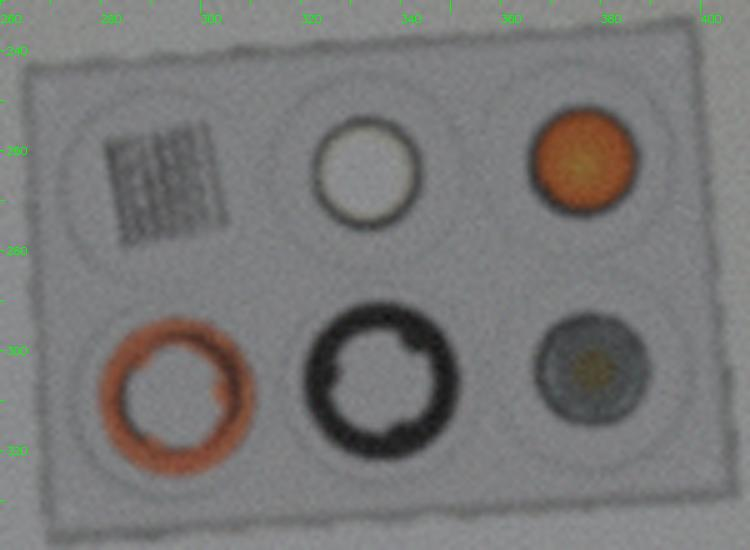

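View pics/c2.png

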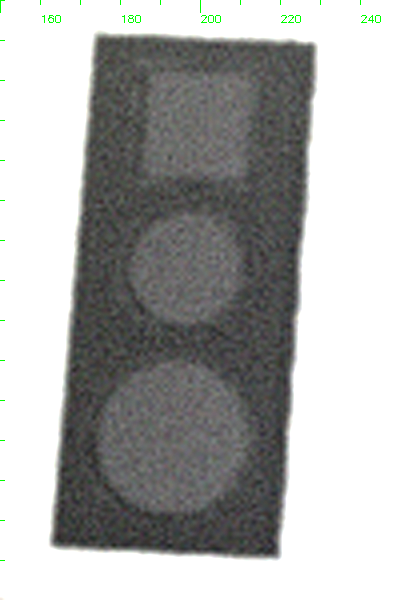

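View pics/c3.png

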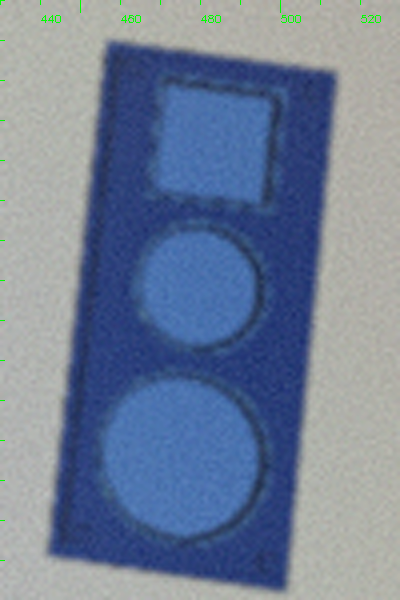

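```bash
cat > fit.py <<'E'
from h import *
from scipy.optimize import least_squares
c=load("top0.npz")
def rigid(px,loc,z):
    loc=np.array(loc,float); px=np.array(px,float)
    def W(p):
        ct,st=np.cos(p[2]),np.sin(p[2])
        return np.c_[p[0]+loc[:,0]*ct-loc[:,1]*st, p[1]+loc[:,0]*st+loc[:,1]*ct, np.full(len(loc),z)]
    r=least_squares(lambda p:(proj(c,W(p))-px).ravel(),[.6,0,0])
    return r.x,np.round(r.fun.reshape(-1,2),1).tolist(),W(r.x)
T=[(.13,.055),(.13,-.055),(-.13,-.055),(-.13,.055)]
S=[(.095,.139),(.095,-.139),(-.095,-.139),(-.095,.139)]
if __name__=="__main__":
    for n,px,l in (("black",[(173.9,233.8),(228.7,236),(219.5,364),(163,361.5)],T),
               ("blue",[(457,215.5),(514,223),(501.5,352.5),(442.5,343.5)],T),
               ("stock",[(265,243.5),(398.5,234),(407,328.5),(269.8,338)],S)):
        x,e,_=rigid(px,l,.01)
        print(n,np.round(x,4),e)
        ct,st=np.cos(x[2]),np.sin(x[2]); R=np.array([[ct,-st],[st,ct]])
        if n!="stock":
            for k,a in (("bezel",-.076),("lens",.012),("sq",.088)):
                P=np.r_[x[:2]+R@[a,0],.003]; print("  ",k,np.round(P,4),np.round(proj(c,P),1))
        else:
            for a in (-.044,.044):
                for b in (.088,0,-.088): 
                    P=np.r_[x[:2]+R@[a,b],.01];print("  ",np.round(P,4),np.round(proj(c,P),1))
    for n,u,v,z in (("clear",378.4,304,.02),("copper",295.4,309.4,.007),("blackb",336.2,306.2,.007),("opal",333.4,264.6,.027),("amber",376.8,262.2,.027),("hs",293.1,266.9,.035)):
        print(n,np.round(unproj(c,u,v,z),4))
    x,e,_=rigid([(281,258.6),(301,254.4),(305.6,275.4),(284.8,279.4)],[(.022,.022),(.022,-.022),(-.022,-.022),(-.022,.022)],.035);print("hs",x,np.degrees(x[2]),e)
    # depth of objects
    M=c["camera_from_world"]
    for n,u,v in (("stock corner",350,285),("opal",333,264),("black tray",170,300),("bench",120,300),("blue",450,300),("hs",293,267)):
        d=np.median(c["depth"][v-1:v+2,u-1:u+2]); R=M[:3,:3]
        q=np.array([(u-c["cx"])/c["fx"]*d,-(v-c["cy"])/c["fy"]*d,-d]); print(n,np.round(R.T@(q-M[:3,3]),4))
E
python3 fit.py
python3 - <<'E'
from h import *
s=load("scene0.npz")
crop(s,230,170,160,100,5,"pics/s1.png")
crop(s,370,140,110,90,6,"pics/s2.png",2.)
crop(s,140,200,90,105,5,"pics/s3.png")
E
```

```text
black [ 0.4886  0.287  -0.0383] [[1.8, 1.6], [-2.1, 1.5], [-1.8, -1.4], [2.1, -1.5]]
   bezel [0.4127 0.2899 0.003 ] [[194.4 334.4]]
   lens [0.5006 0.2865 0.003 ] [[197.7 292.1]]
   sq [0.5765 0.2836 0.003 ] [[200.5 256.3]]
blue [ 0.5234 -0.3019 -0.1385] [[2.0, 2.1], [-2.5, 1.8], [-2.1, -2.3], [2.6, -1.4]]
   bezel [ 0.4482 -0.2914  0.003 ] [[474.  319.4]]
   lens [ 0.5353 -0.3035  0.003 ] [[478.4 277. ]]
   sq [ 0.6106 -0.314   0.003 ] [[482.1 241.2]]
stock [ 0.516  -0.0039  0.0748] [[1.3, 1.6], [-1.1, 1.7], [-1.4, -1.3], [1.3, -1.7]]
   [0.4655 0.0806 0.01  ] [[294.2 309.7]]
   [ 0.4721 -0.0071  0.01  ] [[336.4 306.8]]
   [ 0.4787 -0.0949  0.01  ] [[378.7 303.9]]
   [0.5533 0.0872 0.01  ] [[291.6 267.4]]
   [ 0.5599 -0.0006  0.01  ] [[333.3 264.5]]
   [ 0.5664 -0.0883  0.01  ] [[375.2 261.5]]
clear [ 0.4785 -0.0934  0.02  ]
copper [0.466  0.0783 0.007 ]
blackb [ 0.4732 -0.0068  0.007 ]
opal [ 0.5585 -0.0009  0.027 ]
amber [ 0.5638 -0.0903  0.027 ]
hs [0.553  0.0817 0.035 ]
hs [0.55292217 0.08171017 0.20768054] 11.899218691356978 [[-0.4, 0.0], [0.5, -0.1], [0.1, -0.1], [-0.2, 0.2]]
stock corner [ 0.5172 -0.0355  0.0098]
opal [ 5.591e-01 -2.000e-04  3.740e-02]
black tray [0.4838 0.3425 0.0103]
bench [0.4829 0.4536 0.0005]
blue [ 0.4875 -0.2426  0.006 ]
hs [0.5537 0.0835 0.0181]
```

View pics/s1.png

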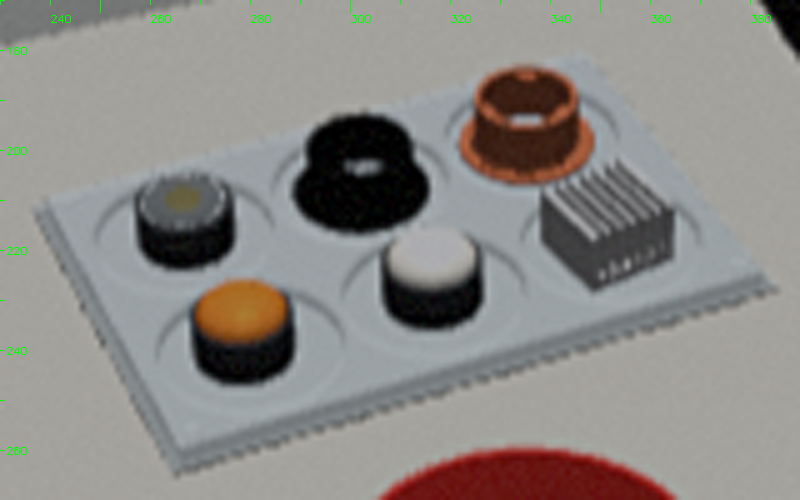

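View pics/s2.png

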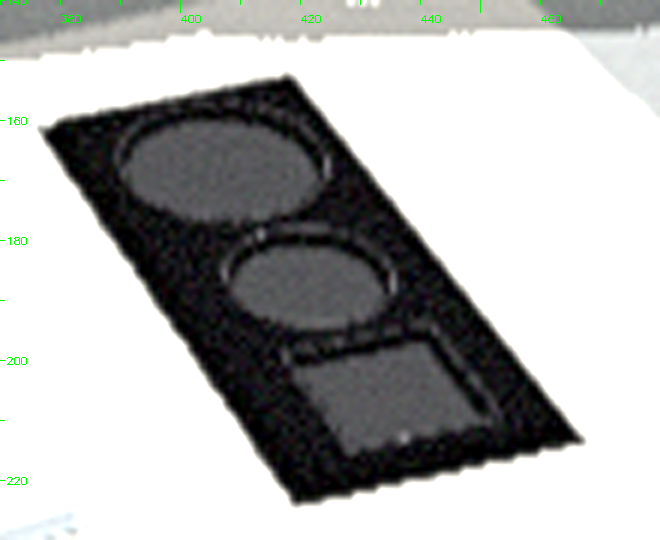

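View pics/s3.png

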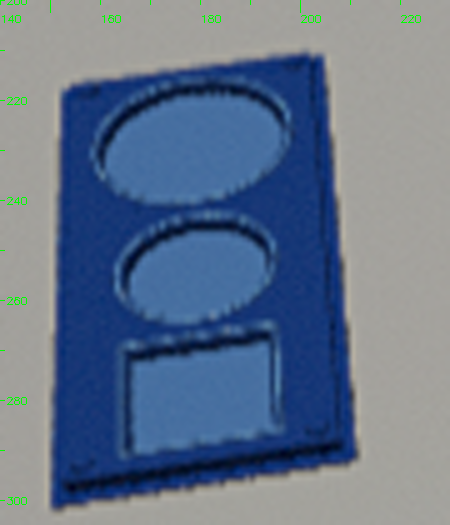

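```bash
python3 - <<'E'
from h import *
from fit import rigid
import fit
L=[(-.076,0),(.012,0),(.088,0)]
t=load("top0.npz"); s=load("scene0.npz")
def go(n,cam,px,z):
    fit.c=cam
    x,e,W=rigid(px,L,z); print(n,np.round(x,4),e); print(np.round(W,4).tolist())
go("blue top",t,[(476,318.8),(480.3,276.6),(484.4,240.4)],.01)
go("blue scene",s,[(178.5,228.5),(178.8,253.6),(180,277.5)],.01)
go("black top",t,[(193,334.5),(196.75,292),(199.5,256.75)],.004)
# scene black rims: crop/6+(370,140)
go("black scene",s,[(370+224/6,140+162/6),(370+309/6,140+275/6),(370+392/6,140+385/6)],.01)
def sc(n,x,y,z): print(n,np.round(unproj(s,230+x/5,170+y/5,z),4))
sc("clear rim",185,205,.027); sc("opal base",432,295,.003);sc("opal rim",432,262,.027); sc("copper top",527,97,.033);sc("copper flange",527,140,.007);sc("blackb top",360,145,.033);sc("blackb flange",361,190,.007);sc("hs base c",595,292,.003)
sc("hs top L",540,195,.035);sc("hs top back",617,163,.035);sc("hs top R",673,210,.035);sc("hs front",595,240,.035)
E
```

```text
blue top [ 0.5245 -0.3041 -0.1417] [[-0.1, 0.2], [0.2, -0.2], [-0.1, -0.0]]
[[0.4493, -0.2933, 0.01], [0.5364, -0.3058, 0.01], [0.6116, -0.3165, 0.01]]
blue scene [ 0.5296 -0.3038 -0.1379] [[-0.2, -0.5], [0.3, 0.0], [-0.1, 0.4]]
[[0.4544, -0.2934, 0.01], [0.5415, -0.3055, 0.01], [0.6168, -0.3159, 0.01]]
black top [ 0.4883  0.2892 -0.0436] [[0.1, 0.1], [-0.2, 0.2], [0.1, -0.3]]
[[0.4124, 0.2925, 0.004], [0.5003, 0.2887, 0.004], [0.5762, 0.2853, 0.004]]
black scene [ 0.4946  0.2893 -0.0379] [[-0.1, -0.3], [0.2, 0.2], [-0.1, 0.1]]
[[0.4187, 0.2922, 0.01], [0.5066, 0.2889, 0.01], [0.5826, 0.286, 0.01]]
clear rim [ 0.4877 -0.0934  0.027 ]
opal base [ 5.609e-01 -1.000e-04  3.000e-03]
opal rim [ 0.5666 -0.0014  0.027 ]
copper top [0.4736 0.0781 0.033 ]
copper flange [0.4728 0.0782 0.007 ]
blackb top [ 0.481  -0.0071  0.033 ]
blackb flange [ 0.4813 -0.0078  0.007 ]
hs base c [0.5851 0.0692 0.003 ]
hs top L [0.5482 0.0567 0.035 ]
hs top back [0.5386 0.0979 0.035 ]
hs top R [0.5797 0.1085 0.035 ]
hs front [0.5871 0.0682 0.035 ]
```

The two cameras agree in y. In x they differ by about 7 mm, with the same offset for parts and trays, so moves from part to pocket are consistent. Gripping along world x will settle the absolute value. I'll turn the tool so that its jaws run along x.

>>> play_rows:
  linear:
    - [0, 0, 0]
    - [0, 0, 0]
    - [0, 0, 0]
    - [0, 0, 0]
    - [0, 0, 0]
    - [0, 0, 0]
    - [0, 0, 0]
    - [0, 0, 0]
    - [0, 0, 0]
    - [0, 0, 0]
  spin: [6.9, 6.9, 6.9, 6.9, 6.9, 6.9, 6.9, 6.9, 6.9, 6.9]
  fingers: [-0.5, -0.5, -0.5, -0.5, -0.5, -0.5, -0.5, -0.5, -0.5, -0.5]
  force: 40

```text
clock: 0.93
ee_pos: [0.224, 0.5831, 0.2206]
tool_rot: [[0.006, 1.0, -0.0], [1.0, -0.006, -0.001], [-0.001, -0.0, -1.0]]
wrist_force: [0.3, 0.5, -0.3]
finger_gap: 0.064
```

>>> play_rows:
  linear:
    - [-0.034, 0.013, 0]
    - [-0.034, 0.013, 0]
    - [-0.034, 0.013, 0]
    - [-0.034, 0.013, 0]
    - [-0.034, 0.013, 0]
    - [-0.034, 0.013, 0]
    - [-0.034, 0.013, 0]
    - [-0.034, 0.013, 0]
    - [-0.034, 0.013, 0]
    - [-0.034, 0.013, 0]
  spin: [0, 0, 0, 0, 0, 0, 0, 0, 0, 0]
  fingers: [-0.5, -0.5, -0.5, -0.5, -0.5, -0.5, -0.5, -0.5, -0.5, -0.5]

```text
clock: 1.77
ee_pos: [0.3541, 0.2416, 0.221]
tool_rot: [[-0.0, 1.0, -0.0], [1.0, 0.0, -0.0], [-0.0, -0.0, -1.0]]
wrist_force: [0.4, 0.4, -0.1]
finger_gap: 0.0639
```

>>> play_rows:
  linear:
    - [-0.034, 0.013, 0]
    - [-0.034, 0.013, 0]
    - [-0.034, 0.013, 0]
    - [-0.034, 0.013, 0]
    - [-0.034, 0.013, 0]
    - [-0.034, 0.013, 0]
    - [-0.034, 0.013, 0]
    - [-0.034, 0.013, 0]
    - [-0.034, 0.013, 0]
    - [-0.034, 0.013, 0]
  spin: [0, 0, 0, 0, 0, 0, 0, 0, 0, 0]
  fingers: [-0.5, -0.5, -0.5, -0.5, -0.5, -0.5, -0.5, -0.5, -0.5, -0.5]

```text
clock: 2.6
ee_pos: [0.484, -0.0986, 0.2209]
tool_rot: [[0.001, 1.0, -0.0], [1.0, -0.001, 0.0], [0.0, -0.0, -1.0]]
wrist_force: [0.9, 0.7, 0.4]
finger_gap: 0.0642
```

>>> play_rows:
  linear:
    - [0.005, -0.002, 0.03]
    - [0, 0, 0.03]
    - [0, 0, 0.03]
    - [0, 0, 0.03]
    - [0, 0, 0.03]
    - [0, 0, 0.01]
    - [0, 0, 0]
  spin: [0, 0, 0, 0, 0, 0, 0]
  fingers: [-0.5, -0.5, -0.5, -0.5, -0.5, -0.5, -0.5]

```text
clock: 3.18
ee_pos: [0.4798, -0.0912, 0.0588]
tool_rot: [[0.0, 1.0, -0.006], [1.0, -0.0, 0.001], [0.001, -0.006, -1.0]]
wrist_force: [-0.4, 0.7, 0.3]
finger_gap: 0.0636
```

```bash
cat > look.py <<'E'
import sys
from rig import viewer
from h import *
import numpy as np
n,tag,u,v,w,h,k=sys.argv[1],sys.argv[2],*map(int,sys.argv[3:8])
c=viewer.camera(n); np.savez(f"{tag}.npz",**c); crop(c,u,v,w,h,k,f"pics/{tag}.png",float(sys.argv[8]) if len(sys.argv)>8 else 1)
E
python3 look.py scene a1 230 140 160 110 5
```

```text
(no output)
```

View pics/a1.png

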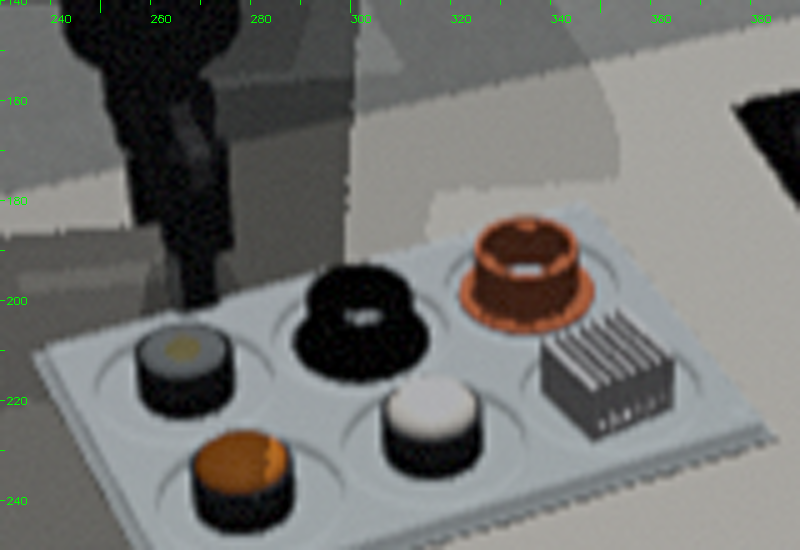

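```bash
python3 - <<'E'
from h import *
s=load("a1.npz")
for z in (.04,.045,.05,.055): print(z,[np.round(proj(s,[x,-.0912,z]),1).tolist() for x in (.441,.448,.4798,.512,.519,.526)])
from rig import arm
o=arm.observe();print(np.round(o["ee_pos"],4),o["joints"])
E
python3 look.py top a2 340 200 80 160 4 2
```

```text
0.04 [[[262.1, 194.7]], [[262.9, 196.4]], [[266.6, 204.3]], [[270.4, 212.5]], [[271.2, 214.3]], [[272.1, 216.2]]]
0.045 [[[261.9, 193.0]], [[262.7, 194.7]], [[266.4, 202.5]], [[270.2, 210.8]], [[271.0, 212.6]], [[271.9, 214.4]]]
0.05 [[[261.7, 191.3]], [[262.5, 193.0]], [[266.2, 200.8]], [[270.0, 209.0]], [[270.9, 210.8]], [[271.7, 212.7]]]
0.055 [[[261.6, 189.5]], [[262.4, 191.2]], [[266.0, 199.0]], [[269.9, 207.2]], [[270.7, 209.0]], [[271.6, 210.9]]]
[ 0.4812 -0.0915  0.0605] [-2.12196728e-01  4.92547669e-01  2.01636044e+00  1.58000701e-06
  6.35387150e-01 -2.11899991e-01]
```

View pics/a2.png

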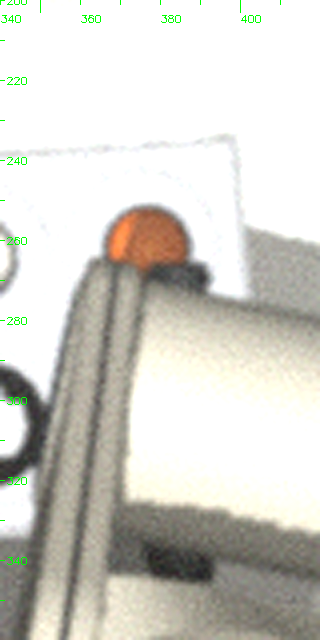

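```bash
python3 - <<'E'
from h import *
def p3(c,u,v):
    d=c["depth"][v,u]; M=c["camera_from_world"]; R=M[:3,:3]
    q=np.array([(u-c["cx"])/c["fx"]*d,-(v-c["cy"])/c["fy"]*d,-d]); return np.round(R.T@(q-M[:3,3]),4)
s=load("a1.npz")
for u in (262,266,269,272):
  for v in (184,190,194,197,199,200,201,202,204,210,215,222): print(u,v,p3(s,u,v))
t=load("a2.npz")
for u,v in ((378,266),(384,268),(388,268),(375,258),(150,300),(360,330),(385,340)): print(u,v,p3(t,u,v))
E
```

```text
262 184 [ 0.5197 -0.1049  0.1271]
262 190 [ 0.3714 -0.0762  0.0018]
262 194 [ 0.382  -0.0794 -0.0021]
262 197 [ 0.3959 -0.083  -0.0006]
262 199 [ 0.4032 -0.085  -0.0009]
262 200 [ 0.4094 -0.0865  0.0009]
262 201 [ 0.4152 -0.0879  0.0024]
262 202 [ 4.165e-01 -8.840e-02  4.000e-04]
262 204 [ 0.4347 -0.0926  0.0087]
262 210 [ 0.4881 -0.1047  0.0334]
262 215 [ 0.5003 -0.1084  0.029 ]
262 222 [ 0.497  -0.1095  0.0064]
266 184 [ 0.5461 -0.1019  0.1441]
266 190 [ 0.5433 -0.1026  0.1269]
266 194 [ 0.5282 -0.1003  0.1053]
266 197 [ 0.526  -0.1005  0.0957]
266 199 [ 0.5183 -0.0993  0.0845]
266 200 [ 0.523  -0.1005  0.0855]
266 201 [ 0.517  -0.0995  0.0782]
266 202 [ 0.5234 -0.101   0.0805]
266 204 [ 0.4689 -0.0901  0.0326]
266 210 [ 0.4935 -0.0967  0.0351]
266 215 [ 0.5017 -0.0995  0.0275]
266 222 [ 0.5068 -0.1023  0.0118]
269 184 [ 0.5245 -0.0908  0.1267]
269 190 [ 0.547  -0.097   0.1279]
269 194 [ 0.5247 -0.093   0.1009]
269 197 [ 0.5307 -0.0949  0.0976]
269 199 [ 0.5247 -0.094   0.0877]
269 200 [ 0.5278 -0.0949  0.0874]
269 201 [ 0.5251 -0.0946  0.0827]
269 202 [ 0.5195 -0.0936  0.0757]
269 204 [ 0.4438 -0.0777  0.0111]
269 210 [ 0.4978 -0.0907  0.0366]
269 215 [ 0.4998 -0.0923  0.024 ]
269 222 [ 0.5043 -0.0949  0.0077]
272 184 [ 0.5252 -0.0845  0.1255]
272 190 [ 0.5452 -0.0902  0.1249]
272 194 [ 0.5268 -0.0869  0.1007]
272 197 [ 0.5259 -0.0873  0.0921]
272 199 [ 0.5287 -0.0883  0.0889]
272 200 [ 0.5266 -0.0881  0.0847]
272 201 [ 0.5243 -0.0877  0.0802]
272 202 [ 0.519  -0.0868  0.0734]
272 204 [ 0.4434 -0.0705  0.0088]
272 210 [ 0.4943 -0.083   0.0318]
272 215 [ 0.5069 -0.0869  0.0278]
272 222 [ 0.5042 -0.0879  0.0056]
378 266 [ 0.5469 -0.0803  0.1776]
384 268 [ 0.5433 -0.0905  0.1803]
388 268 [ 0.5433 -0.0973  0.1813]
375 258 [ 0.572  -0.0861  0.0338]
150 300 [ 0.4833  0.3894 -0.0005]
360 330 [ 0.4595 -0.035   0.4902]
385 340 [ 0.4213 -0.0905  0.1845]
```

>>> play_rows:
  linear:
    - [0, 0, -0.03]
    - [0, 0, -0.03]
    - [0, 0, 0]
    - [0, 0, 0]
  spin: [0, 0, 0, 0]
  fingers: [-0.5, -0.5, -0.5, -0.5]

```text
clock: 3.62
ee_pos: [0.4843, -0.0921, 0.1246]
tool_rot: [[0.0, 1.0, 0.007], [1.0, -0.0, -0.002], [-0.002, 0.007, -1.0]]
wrist_force: [-1.2, 0.1, -0.4]
finger_gap: 0.0642
```

```bash
python3 look.py scene a3 220 80 110 130 6 2.5; python3 - <<'E'
from h import *
from rig import arm
s=load("a3.npz");o=arm.observe();p=o["ee_pos"];print(p,o["finger_gap"])
for dz in (-.054,0,.006,.019): print(dz,[np.round(proj(s,[p[0]+x,p[1]+y,p[2]-dz]),1).tolist() for x in (-.032,.032,.046) for y in (-.011,.011)])
E
```

```text
[ 0.4831742  -0.09186404  0.12318231] 0.06406621138246676
-0.054 [[[252.7, 147.5]], [[262.5, 145.5]], [[260.3, 163.0]], [[270.5, 160.9]], [[262.1, 166.6]], [[272.3, 164.4]]]
0 [[[255.0, 168.3]], [[264.6, 166.3]], [[262.5, 184.1]], [[272.4, 182.0]], [[264.2, 187.7]], [[274.2, 185.6]]]
0.006 [[[255.3, 170.6]], [[264.8, 168.5]], [[262.8, 186.4]], [[272.6, 184.2]], [[264.5, 190.0]], [[274.4, 187.8]]]
0.019 [[[255.8, 175.4]], [[265.3, 173.3]], [[263.3, 191.3]], [[273.1, 189.1]], [[265.0, 194.9]], [[274.9, 192.7]]]
```

View pics/a3.png

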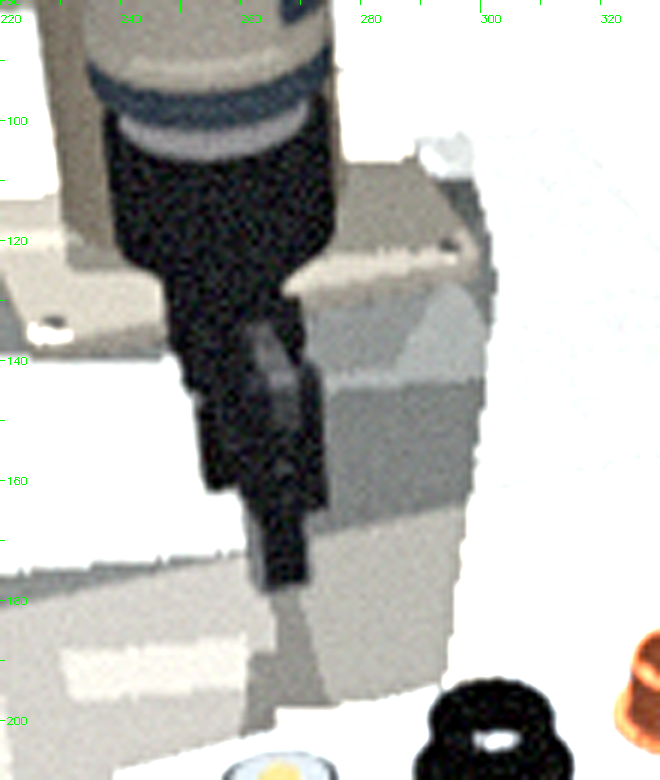

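The picture puts the fingertips about row 178, higher than the nominal tip offset predicts. I'll go down to a height that is safe either way and look again.

>>> play_rows:
  linear:
    - [-0.001, 0, 0.03]
    - [0, 0, 0.03]
    - [0, 0, 0.015]
    - [0, 0, 0.01]
    - [0, 0, 0.005]
    - [0, 0, 0]
    - [0, 0, 0]
  spin: [0, 0, 0, 0, 0, 0, 0]
  fingers: [-0.5, -0.5, -0.5, -0.5, -0.5, -0.5, -0.5]

```text
clock: 4.25
ee_pos: [0.4822, -0.0927, 0.0314]
tool_rot: [[0.0, 1.0, 0.0], [1.0, -0.0, -0.0], [-0.0, 0.0, -1.0]]
wrist_force: [0.1, 1.0, 0.3]
finger_gap: 0.064
```

```bash
python3 look.py scene a4 230 150 90 90 7 2; python3 - <<'E'
from rig import arm
o=arm.observe();print(o["ee_pos"],o["finger_gap"],o["wrist_force"])
E
```

```text
[ 0.48255286 -0.09279124  0.03181312] 0.06387274281682956 [-0.82267666 -0.43397552  1.45783681]
```

View pics/a4.png

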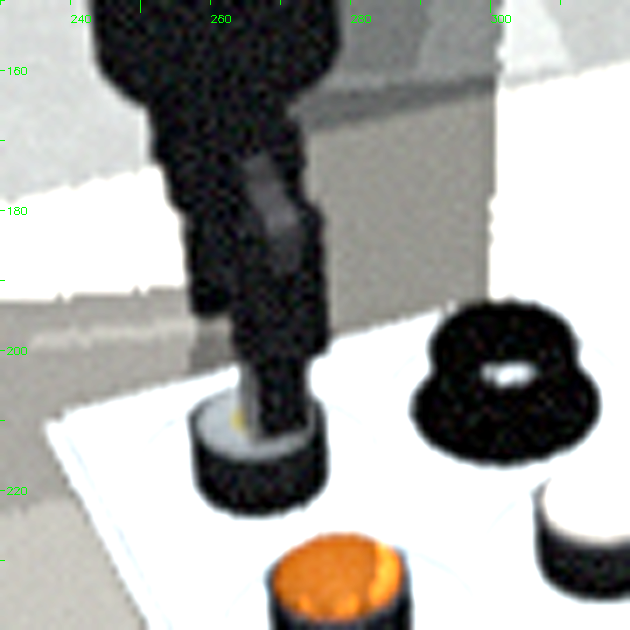

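>>> play_rows:
  linear:
    - [0, 0, 0.001]
    - [0, 0, 0.001]
    - [0, 0, 0.001]
    - [0, 0, 0.001]
    - [0, 0, 0]
  spin: [0, 0, 0, 0, 0]
  fingers: [-0.5, -0.5, -0.5, -0.5, -0.5]

```text
clock: 4.72
ee_pos: [0.4819, -0.0926, 0.0272]
tool_rot: [[0.0, 1.0, 0.0], [1.0, -0.0, -0.0], [-0.0, 0.0, -1.0]]
wrist_force: [0.9, -0.4, 0.1]
finger_gap: 0.0644
```

>>> play_rows:
  linear:
    - [0, 0, 0.001]
    - [0, 0, 0.001]
    - [0, 0, 0.001]
    - [0, 0, 0.001]
    - [0, 0, 0]
  spin: [0, 0, 0, 0, 0]
  fingers: [-0.5, -0.5, -0.5, -0.5, -0.5]

```text
clock: 5.13
ee_pos: [0.4818, -0.0926, 0.0229]
tool_rot: [[0.0, 1.0, -0.0], [1.0, -0.0, 0.0], [0.0, -0.0, -1.0]]
wrist_force: [-0.1, 0.1, 0.1]
finger_gap: 0.0644
```

```bash
python3 look.py scene a5 230 160 90 80 8 2.5; python3 - <<'E'
from h import *
s=load("a5.npz")
for z in (.01,.013,.02,.03): print(z,[np.round(proj(s,[x,-.0926,z]),1).tolist() for x in (.514,.520,.526)])
E
```

```text
0.01 [[[271.0, 223.5]], [[271.7, 225.1]], [[272.5, 226.7]]]
0.013 [[[270.9, 222.5]], [[271.6, 224.1]], [[272.4, 225.7]]]
0.02 [[[270.7, 220.1]], [[271.4, 221.7]], [[272.1, 223.3]]]
0.03 [[[270.4, 216.7]], [[271.1, 218.2]], [[271.8, 219.8]]]
```

View pics/a5.png

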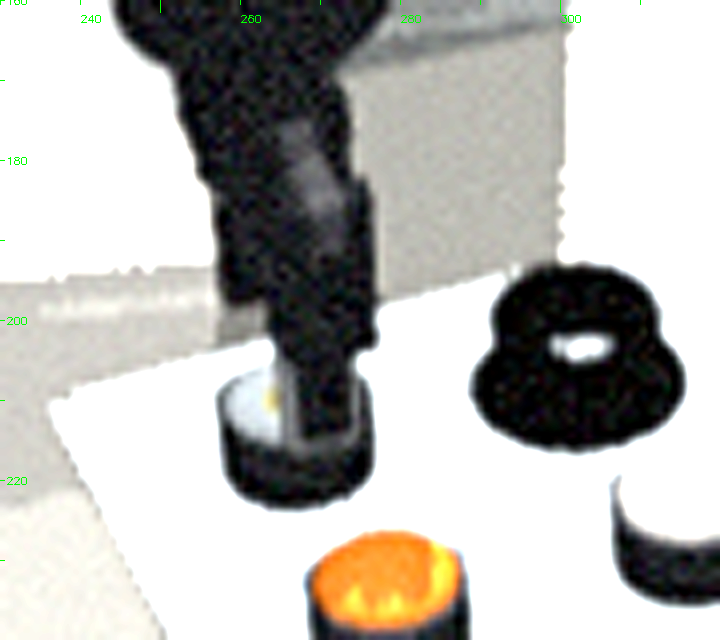

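>>> play_rows:
  linear:
    - [0, 0, 0.001]
    - [0, 0, 0.001]
    - [0, 0, 0.001]
    - [0, 0, 0.001]
    - [0, 0, 0]
  spin: [0, 0, 0, 0, 0]
  fingers: [-0.5, -0.5, -0.5, -0.5, -0.5]

```text
clock: 5.6
ee_pos: [0.4818, -0.0926, 0.0189]
tool_rot: [[0.0, 1.0, -0.0], [1.0, -0.0, 0.0], [0.0, -0.0, -1.0]]
wrist_force: [-0.2, 0.5, 0.1]
finger_gap: 0.0641
```

>>> play_rows:
  linear:
    - [0, 0, 0.001]
    - [0, 0, 0.001]
    - [0, 0, 0.001]
    - [0, 0, 0]
  spin: [0, 0, 0, 0]
  fingers: [-0.5, -0.5, -0.5, -0.5]

```text
clock: 5.93
ee_pos: [0.4818, -0.0926, 0.0159]
tool_rot: [[0.0, 1.0, -0.0], [1.0, -0.0, 0.0], [0.0, -0.0, -1.0]]
wrist_force: [0.6, -0.2, -0.2]
finger_gap: 0.0639
```

>>> play_rows:
  linear:
    - [0, 0, 0.001]
    - [0, 0, 0.001]
    - [0, 0, 0.001]
    - [0, 0, 0]
    - [0, 0, 0]
    - [0, 0, 0]
  spin: [0, 0, 0, 0, 0, 0]
  fingers: [-0.5, -0.5, -0.5, -0.25, -0.25, -0.25]

```text
clock: 6.43
ee_pos: [0.4819, -0.0927, 0.0131]
tool_rot: [[0.0, 1.0, -0.0], [1.0, -0.0, -0.0], [-0.0, -0.0, -1.0]]
wrist_force: [0.3, -0.0, 0.3]
finger_gap: 0.0533
```

```bash
python3 look.py scene a6 230 160 90 80 8 3; python3 - <<'E'
from h import *
s=load("a6.npz")
for z in (.0,.01,.02,.03): print(z,[np.round(proj(s,[x,-.0926,z]),1).tolist() for x in (.508,.514,.520)])
def p3(c,u,v):
    d=np.median(c["depth"][v,u-1:u+2]); M=c["camera_from_world"]; R=M[:3,:3]
    q=np.array([(u-c["cx"])/c["fx"]*d,-(v-c["cy"])/c["fy"]*d,-d]); return np.round(R.T@(q-M[:3,3]),4)
for v in range(200,226,2): print(v,p3(s,269,v))
E
```

```text
0.0 [[[270.7, 225.3]], [[271.4, 226.9]], [[272.1, 228.5]]]
0.01 [[[270.3, 222.0]], [[271.0, 223.5]], [[271.7, 225.1]]]
0.02 [[[270.0, 218.5]], [[270.7, 220.1]], [[271.4, 221.7]]]
0.03 [[[269.6, 215.1]], [[270.4, 216.7]], [[271.1, 218.2]]]
200 [ 0.5461 -0.0989  0.1015]
202 [ 0.5444 -0.0989  0.095 ]
204 [ 0.5359 -0.0975  0.083 ]
206 [ 0.5395 -0.0987  0.0805]
208 [ 0.5407 -0.0994  0.0761]
210 [ 0.5235 -0.0962  0.057 ]
212 [ 0.5221 -0.0963  0.0504]
214 [ 0.5226 -0.0969  0.0453]
216 [ 0.5201 -0.0968  0.0377]
218 [ 0.5229 -0.0979  0.0344]
220 [ 0.5072 -0.095   0.0159]
222 [ 0.5029 -0.0946  0.0066]
224 [ 0.5048 -0.0954  0.0023]
```

View pics/a6.png

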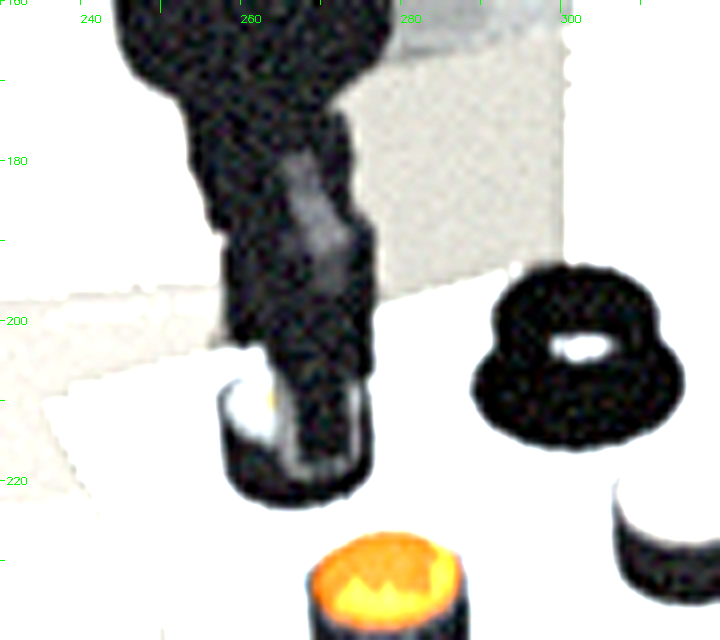

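>>> play_rows:
  linear:
    - [0, 0, 0.001]
    - [0, 0, 0.001]
    - [0, 0, 0.001]
    - [0, 0, 0]
    - [0, 0, 0]
    - [0, 0, 0]
    - [0, 0, 0]
    - [0, 0, 0]
  spin: [0, 0, 0, 0, 0, 0, 0, 0]
  fingers: [-0.25, -0.25, -0.25, -0.25, 0.2, 0.2, 0.2, 0.2]
  force: 30

```text
clock: 7.15
ee_pos: [0.4819, -0.0926, 0.0103]
tool_rot: [[0.0, 1.0, -0.0], [1.0, -0.0, 0.0], [0.0, -0.0, -1.0]]
wrist_force: [-2.4, -0.1, 5.5]
finger_gap: 0.0434
```

>>> play_rows:
  linear:
    - [0, 0, 0]
    - [0, 0, 0]
  spin: [0, 0]
  fingers: [0.2, 0.2]

```text
clock: 7.32
ee_pos: [0.4819, -0.0926, 0.0103]
tool_rot: [[0.0, 1.0, -0.0], [1.0, -0.0, 0.0], [0.0, -0.0, -1.0]]
wrist_force: [-1.9, -0.3, 5.1]
finger_gap: 0.0432
```

```bash
python3 look.py scene a7 230 160 90 80 8 3
```

```text
(no output)
```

View pics/a7.png

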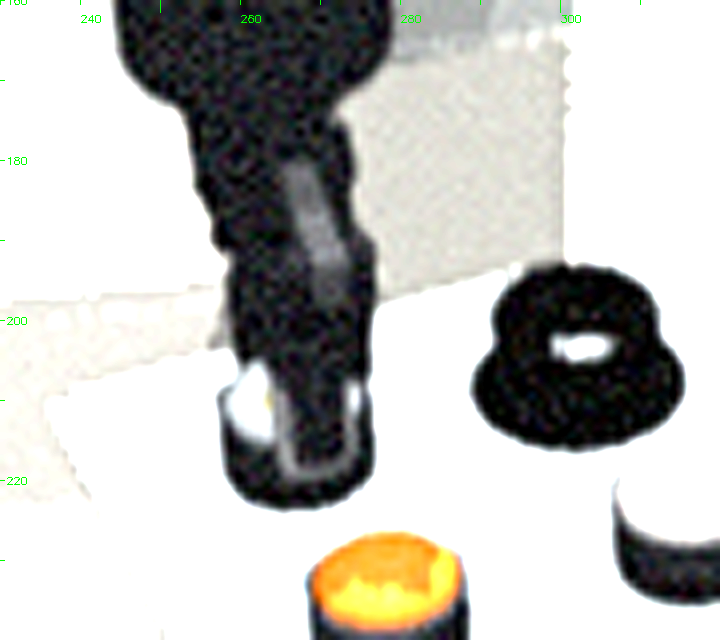

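>>> play_rows:
  linear:
    - [0, 0, -0.003]
    - [0, 0, -0.004]
    - [0, 0, -0.006]
    - [0, 0, -0.01]
    - [0, 0, -0.01]
    - [0, 0, -0.01]
    - [0, 0, -0.02]
    - [0, 0, -0.02]
    - [0, 0, 0]
  spin: [0, 0, 0, 0, 0, 0, 0, 0, 0]
  fingers: [0.2, 0.2, 0.2, 0.2, 0.2, 0.2, 0.2, 0.2, 0.2]

```text
clock: 8.12
ee_pos: [0.4843, -0.0931, 0.0971]
tool_rot: [[0.0, 1.0, 0.006], [1.0, -0.0, -0.001], [-0.001, 0.006, -1.0]]
wrist_force: [1.0, 0.1, 0.4]
finger_gap: 0.0433
```

```bash
python3 look.py scene a8 220 110 110 130 6 2.5;  python3 - <<'E'
from rig import arm
o=arm.observe();print(o["ee_pos"],o["finger_gap"],o["wrist_force"])
E
```

```text
[ 0.48364711 -0.09302742  0.09562706] 0.042532338673895664 [-0.85875781  0.15788525 -0.61863888]
```

View pics/a8.png

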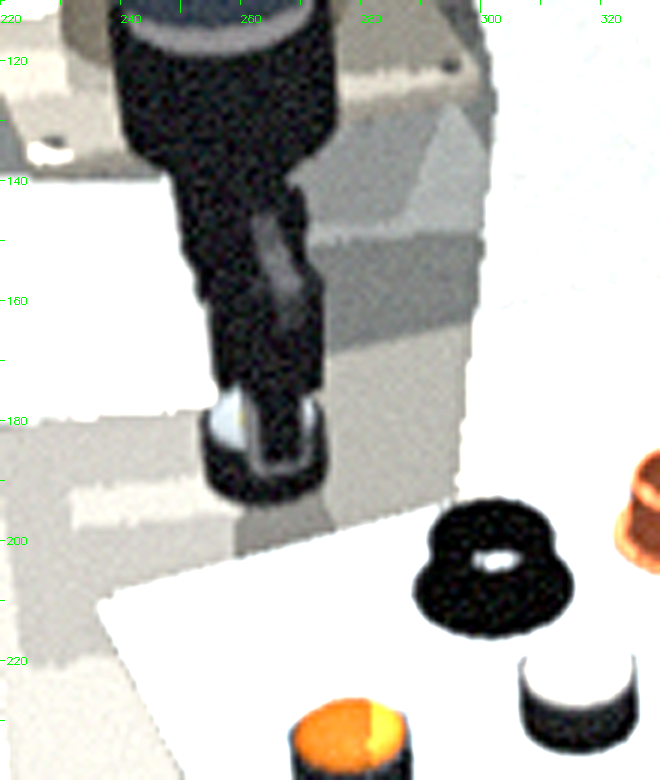

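The clear lens is gripped upright, with its bottom edge at row 193. The grip measured x = 0.482, which lies between the two camera estimates, so all x targets use that correction. Next is the black tray's lens pocket.

>>> play_rows:
  linear:
    - [0.02, 0.002, 0]
    - [0.032, 0.002, 0]
    - [0.033, 0.002, 0]
    - [0.033, 0.002, 0]
    - [0.033, 0.002, 0]
    - [0.033, 0.002, 0]
    - [0.033, 0.002, 0]
    - [0.033, 0.002, 0]
    - [0.033, 0.002, 0]
    - [0.033, 0.002, 0]
  spin: [0, 0, 0, 0, 0, 0, 0, 0, 0, 0]
  fingers: [0.2, 0.2, 0.2, 0.2, 0.2, 0.2, 0.2, 0.2, 0.2, 0.2]

```text
clock: 9.0
ee_pos: [0.5013, 0.2248, 0.0926]
tool_rot: [[0.0, 1.0, -0.001], [1.0, -0.0, -0.0], [-0.0, -0.001, -1.0]]
wrist_force: [0.3, -0.1, 0.6]
finger_gap: 0.0427
```

>>> play_rows:
  linear:
    - [0.033, 0.002, 0]
    - [0.02, 0, 0]
    - [0.012, 0, 0]
    - [0, 0, 0]
    - [0, 0, 0]
  spin: [0, 0, 0, 0, 0]
  fingers: [0.2, 0.2, 0.2, 0.2, 0.2]

```text
clock: 9.42
ee_pos: [0.5034, 0.2879, 0.0925]
tool_rot: [[-0.001, 1.0, -0.001], [1.0, 0.001, -0.001], [-0.001, -0.001, -1.0]]
wrist_force: [-0.1, 0.2, -0.3]
finger_gap: 0.0432
```

Now down to TCP z = 0.0105. The last few millimetres go slowly.

>>> play_rows:
  linear:
    - [0.001, 0.001, 0.02]
    - [0, 0, 0.02]
    - [0, 0, 0.015]
    - [0, 0, 0.01]
    - [0, 0, 0.005]
    - [0, 0, 0.003]
    - [0, 0, 0.002]
    - [0, 0, 0.002]
    - [0, 0, 0.002]
    - [0, 0, 0]
  spin: [0, 0, 0, 0, 0, 0, 0, 0, 0, 0]
  fingers: [0.2, 0.2, 0.2, 0.2, 0.2, 0.2, 0.2, 0.2, 0.2, 0.2]

```text
clock: 10.25
ee_pos: [0.5052, 0.2894, 0.0143]
tool_rot: [[0.0, 1.0, 0.0], [1.0, -0.0, 0.0], [0.0, 0.0, -1.0]]
wrist_force: [0.4, -0.8, -1.2]
finger_gap: 0.0428
```

```bash
python3 look.py scene b1 370 110 110 120 6 2.5;  python3 - <<'E'
from rig import arm
o=arm.observe();print(o["ee_pos"],o["finger_gap"],o["wrist_force"])
E
```

```text
[0.50514455 0.28944437 0.01439296] 0.04291513249975897 [-0.64981625  0.72045963 -0.27731242]
```

View pics/b1.png

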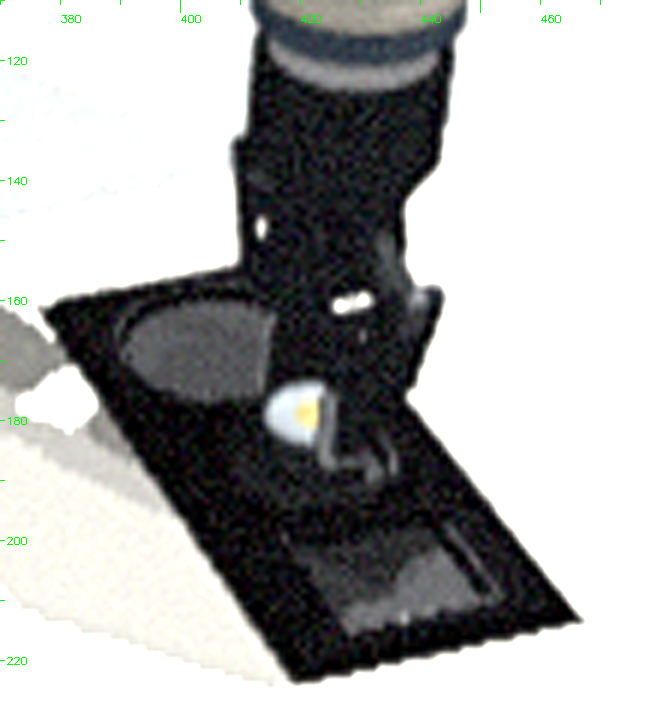

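>>> play_rows:
  linear:
    - [0, 0, 0.001]
    - [0, 0, 0.001]
    - [0, 0, 0.001]
    - [0, 0, 0.0008]
    - [0, 0, 0]
  spin: [0, 0, 0, 0, 0]
  fingers: [0.2, 0.2, 0.2, 0.2, 0.2]

```text
clock: 10.72
ee_pos: [0.505, 0.2894, 0.0104]
tool_rot: [[0.0, 1.0, -0.0], [1.0, -0.0, 0.0], [0.0, -0.0, -1.0]]
wrist_force: [-1.1, -0.4, 1.4]
finger_gap: 0.0432
```

>>> play_rows:
  linear:
    - [0, 0, 0.0004]
    - [0, 0, 0]
    - [0, 0, 0]
    - [0, 0, 0]
    - [0, 0, 0]
    - [0, 0, 0]
  spin: [0, 0, 0, 0, 0, 0]
  fingers: [0.1, 0, -0.1, -0.25, -0.4, -0.4]

```text
clock: 11.22
ee_pos: [0.505, 0.2893, 0.0098]
tool_rot: [[0.0, 1.0, -0.0], [1.0, -0.0, -0.0], [-0.0, -0.0, -1.0]]
wrist_force: [0.3, 0.5, 0.1]
finger_gap: 0.0598
```

>>> play_rows:
  linear:
    - [0, 0, -0.005]
    - [0, 0, -0.01]
    - [0, 0, -0.02]
    - [0, 0, -0.03]
    - [0, 0, -0.03]
    - [0, 0, 0]
    - [0, 0, 0]
  spin: [0, 0, 0, 0, 0, 0, 0]
  fingers: [-0.4, -0.4, -0.4, -0.4, -0.4, -0.4, -0.4]

```text
clock: 11.8
ee_pos: [0.5065, 0.2902, 0.1077]
tool_rot: [[0.0, 1.0, 0.004], [1.0, -0.0, 0.002], [0.002, 0.004, -1.0]]
wrist_force: [-0.1, 0.1, -0.7]
finger_gap: 0.0596
```

```bash
python3 look.py scene b2 370 110 110 120 6 2.5
```

```text
(no output)
```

View pics/b2.png

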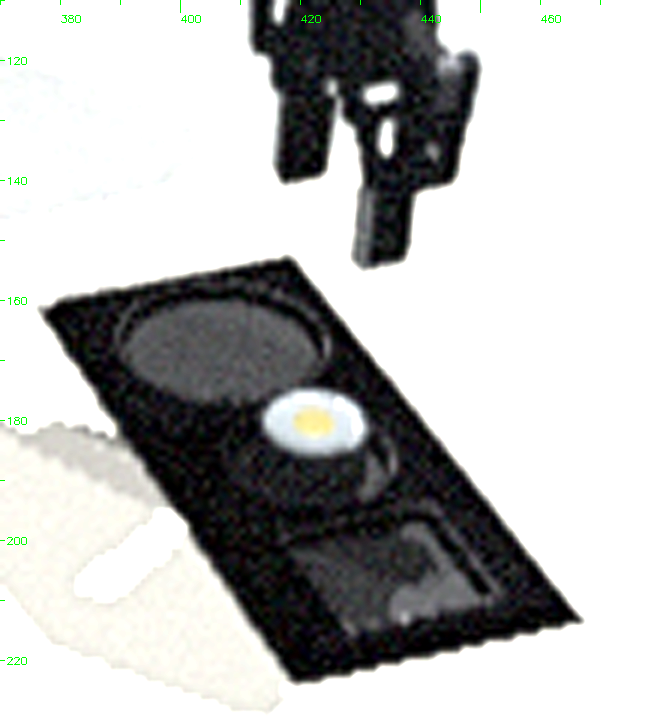

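```bash
python3 look.py top b3 150 225 100 150 4 2.5; python3 - <<'E'
from h import *
s=load("b2.npz")
for z in (.003,.027,.037): print(z,np.round(proj(s,[.502,.2894,z]),1))
t=load("b3.npz")
print(np.round(proj(t,[.502,.2894,.02]),1))
def p3(c,u,v):
    d=np.median(c["depth"][v-1:v+2,u-1:u+2]); M=c["camera_from_world"]; R=M[:3,:3]
    q=np.array([(u-c["cx"])/c["fx"]*d,-(v-c["cy"])/c["fy"]*d,-d]); return np.round(R.T@(q-M[:3,3]),4)
print(p3(s,422,180),p3(t,196,291),p3(t,196,292))
E
```

```text
0.003 [[420.8 187.3]]
0.027 [[421.6 179.2]]
0.037 [[422.  175.8]]
[[194.  291.4]]
[0.5142 0.2836 0.0343] [0.5027 0.2803 0.0362] [0.5007 0.2801 0.0365]
```

View pics/b3.png

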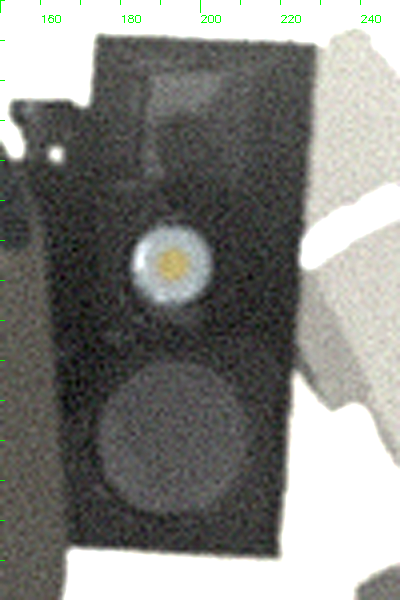

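The clear lens is seated: its dome top reads 36 mm against 37 mm expected, and its centre is inside the pocket at px (193,291). The copper bezel is next.

>>> play_rows:
  linear:
    - [-0.026, -0.004, 0]
    - [-0.027, -0.004, 0]
    - [-0.027, -0.005, 0]
    - [-0.027, -0.005, 0]
    - [-0.026, -0.004, 0]
    - [-0.026, -0.005, 0]
    - [-0.026, -0.005, 0]
    - [-0.026, -0.0035, 0]
    - [0, 0, 0]
    - [0, 0, 0]
  spin: [0, 0, 0, 0, 0, 0, 0, 0, 0, 0]
  fingers: [-0.55, -0.55, -0.55, -0.55, -0.55, -0.55, -0.55, -0.55, -0.55, -0.55]

```text
clock: 12.73
ee_pos: [0.4684, 0.0772, 0.104]
tool_rot: [[0.003, 1.0, -0.002], [1.0, -0.003, -0.0], [-0.0, -0.002, -1.0]]
wrist_force: [0.5, 0.3, -0.2]
finger_gap: 0.0665
```

>>> play_rows:
  linear:
    - [0.001, 0.001, 0.03]
    - [0, 0, 0.025]
    - [0, 0, 0.015]
    - [0, 0, 0.01]
    - [0, 0, 0.006]
    - [0, 0, 0.003]
    - [0, 0, 0.002]
    - [0, 0, 0]
  spin: [0, 0, 0, 0, 0, 0, 0, 0]
  fingers: [-0.55, -0.55, -0.55, -0.55, -0.55, -0.55, -0.55, -0.55]

```text
clock: 13.4
ee_pos: [0.4708, 0.0796, 0.0141]
tool_rot: [[0.0, 1.0, 0.001], [1.0, -0.0, 0.0], [0.0, 0.001, -1.0]]
wrist_force: [-0.1, -0.3, -0.2]
finger_gap: 0.0662
```

```bash
python3 look.py scene b4 280 110 110 120 6 2.5
```

```text
(no output)
```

View pics/b4.png

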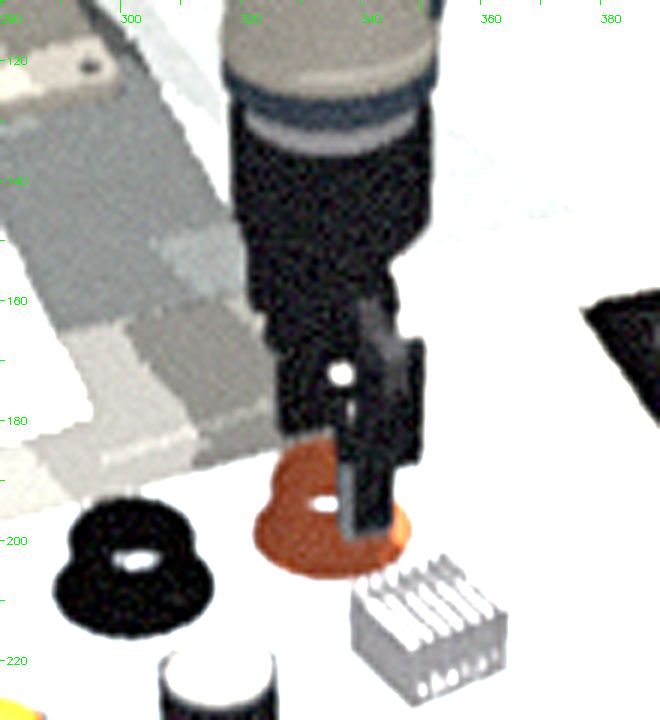

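```bash
python3 - <<'E'
from h import *
s=load("b4.npz")
print(np.round(proj(s,[[.517,.0796-.011,.02],[.517,.0796+.011,.02],[.504,.0796-.011,.02],[.4695,.078,.007]]),1))
s=load("a6.npz"); print(np.round(proj(s,[[.517,-.0926-.011,.02],[.517,-.0926+.011,.02],[.508,-.1036,.02]]),1))
E
```

```text
[[338.1 205.2]
 [347.  203.1]
 [336.1 202. ]
 [334.8 197.2]]
[[266.3 222. ]
 [275.7 219.8]
 [265.3 219.6]]
```

>>> play_rows:
  linear:
    - [-0.001, 0, 0.001]
    - [0, 0, 0.001]
    - [0, 0, 0]
    - [0, 0, 0]
    - [0, 0, 0]
    - [0, 0, 0]
    - [0, 0, 0]
    - [0, 0, 0]
  spin: [0, 0, 0, 0, 0, 0, 0, 0]
  fingers: [-0.55, -0.55, -0.3, 0, 0.1, 0.1, 0.1, 0.1]

```text
clock: 14.12
ee_pos: [0.4706, 0.0783, 0.0126]
tool_rot: [[-0.0, 1.0, 0.0], [1.0, 0.0, -0.0], [-0.0, 0.0, -1.0]]
wrist_force: [-2.5, -0.0, 7.8]
finger_gap: 0.0486
```

>>> play_rows:
  linear:
    - [0, 0, -0.003]
    - [0, 0, -0.004]
    - [0, 0, -0.008]
    - [0, 0, -0.015]
    - [0, 0, -0.02]
    - [0, 0, -0.02]
    - [0, 0, -0.01]
    - [0, 0, 0]
  spin: [0, 0, 0, 0, 0, 0, 0, 0]
  fingers: [0.1, 0.1, 0.1, 0.1, 0.1, 0.1, 0.1, 0.1]

```text
clock: 14.78
ee_pos: [0.4721, 0.0786, 0.0943]
tool_rot: [[0.0, 1.0, 0.005], [1.0, -0.0, 0.001], [0.001, 0.005, -1.0]]
wrist_force: [0.0, 0.8, -0.5]
finger_gap: 0.048
```

>>> play_rows:
  linear:
    - [0.015, -0.004, 0]
    - [0.025, -0.006, 0]
    - [0.028, -0.007, 0]
    - [0.028, -0.008, 0]
    - [0.028, -0.008, 0]
    - [0.028, -0.007, 0]
    - [0.028, -0.007, 0]
    - [0.02, -0.005, 0]
    - [0.014, -0.003, 0]
    - [0, 0, 0]
  spin: [0, 0, 0, 0, 0, 0, 0, 0, 0, 0]
  fingers: [0.1, 0.1, 0.1, 0.1, 0.1, 0.1, 0.1, 0.1, 0.1, 0.1]

```text
clock: 15.62
ee_pos: [0.4148, 0.2945, 0.0911]
tool_rot: [[-0.002, 1.0, -0.0], [1.0, 0.002, 0.0], [0.0, -0.0, -1.0]]
wrist_force: [-0.0, 0.4, -0.3]
finger_gap: 0.0484
```

```bash
python3 look.py scene b5 360 100 110 120 6 2.5
```

```text
(no output)
```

View pics/b5.png

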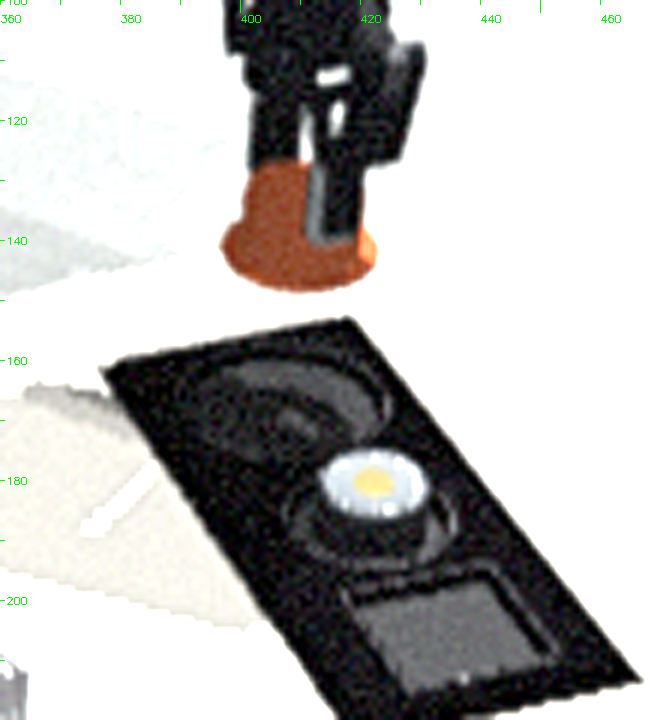

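>>> play_rows:
  linear:
    - [-0.0015, 0.001, 0.02]
    - [0, 0, 0.02]
    - [0, 0, 0.015]
    - [0, 0, 0.01]
    - [0, 0, 0.004]
    - [0, 0, 0.002]
    - [0, 0, 0.002]
    - [0, 0, 0.002]
    - [0, 0, 0.001]
    - [0, 0, 0]
  spin: [0, 0, 0, 0, 0, 0, 0, 0, 0, 0]
  fingers: [0.1, 0.1, 0.1, 0.1, 0.1, 0.1, 0.1, 0.1, 0.1, 0.1]

```text
clock: 16.5
ee_pos: [0.4168, 0.291, 0.0162]
tool_rot: [[0.0, 1.0, 0.001], [1.0, -0.0, 0.0], [0.0, 0.001, -1.0]]
wrist_force: [0.2, -1.1, -0.8]
finger_gap: 0.0484
```

>>> play_rows:
  linear:
    - [0.001, -0.001, 0.001]
    - [0, 0, 0.001]
    - [0, 0, 0.001]
    - [0, 0, 0.0006]
    - [0, 0, 0]
  spin: [0, 0, 0, 0, 0]
  fingers: [0.1, 0.1, 0.1, 0.1, 0.1]

```text
clock: 16.92
ee_pos: [0.4156, 0.292, 0.0127]
tool_rot: [[0.0, 1.0, 0.0], [1.0, -0.0, 0.0], [0.0, 0.0, -1.0]]
wrist_force: [-1.9, 0.1, 5.2]
finger_gap: 0.048
```

Contact came at the expected height, so the bezel is on the pocket floor. I'll release it and lift away.

>>> play_rows:
  linear:
    - [0, 0, 0]
    - [0, 0, 0]
    - [0, 0, 0]
    - [0, 0, 0]
    - [0, 0, 0]
    - [0, 0, 0]
  spin: [0, 0, 0, 0, 0, 0]
  fingers: [0, -0.1, -0.2, -0.35, -0.45, -0.45]

```text
clock: 17.42
ee_pos: [0.4155, 0.2918, 0.0122]
tool_rot: [[0.0, 1.0, -0.0], [1.0, -0.0, -0.0], [-0.0, -0.0, -1.0]]
wrist_force: [-0.6, 0.4, 0.8]
finger_gap: 0.0618
```

>>> play_rows:
  linear:
    - [0, 0, -0.005]
    - [0, 0, -0.01]
    - [0, 0, -0.02]
    - [0, 0, -0.03]
    - [0, 0, -0.03]
    - [0, 0, 0]
    - [0, 0, 0]
  spin: [0, 0, 0, 0, 0, 0, 0]
  fingers: [-0.45, -0.45, -0.45, -0.45, -0.45, -0.45, -0.45]

```text
clock: 18.0
ee_pos: [0.4168, 0.2927, 0.1097]
tool_rot: [[0.0, 1.0, 0.004], [1.0, -0.0, 0.003], [0.003, 0.004, -1.0]]
wrist_force: [-0.4, -0.2, -0.7]
finger_gap: 0.0621
```

```bash
python3 look.py scene b6 360 100 110 120 6 2.5
```

```text
(no output)
```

View pics/b6.png

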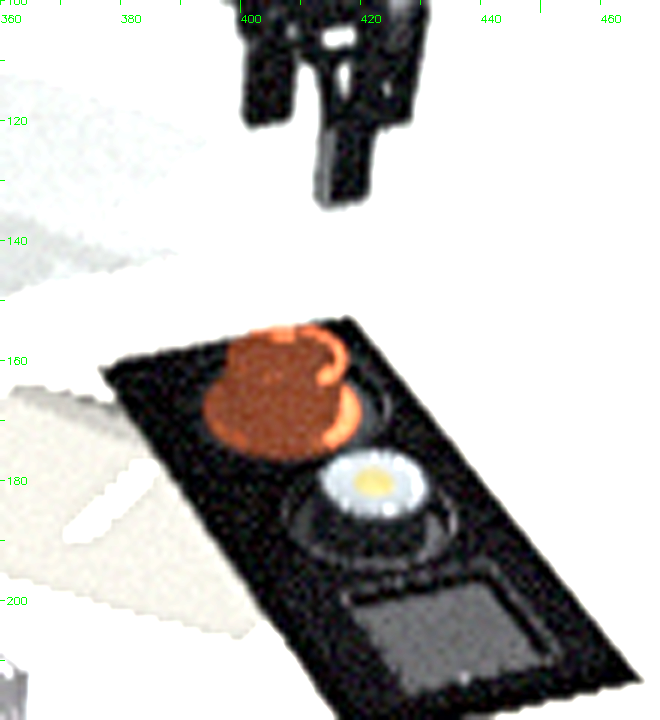

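>>> play_rows:
  linear:
    - [-0.02, 0.01, 0]
    - [-0.03, 0.015, 0]
    - [-0.031, 0.015, 0]
    - [-0.031, 0.016, 0]
    - [-0.031, 0.016, 0]
    - [-0.031, 0.016, 0]
    - [-0.031, 0.016, 0]
    - [-0.031, 0.016, 0]
    - [-0.031, 0.014, 0]
    - [-0.026, 0.012, 0]
  spin: [0, 0, 0, 0, 0, 0, 0, 0, 0, 0]
  fingers: [-0.5, -0.5, -0.5, -0.5, -0.5, -0.5, -0.5, -0.5, -0.5, -0.5]

```text
clock: 18.88
ee_pos: [0.5612, -0.0034, 0.1059]
tool_rot: [[0.001, 1.0, -0.002], [1.0, -0.001, -0.0], [-0.0, -0.002, -1.0]]
wrist_force: [1.0, 1.0, 0.6]
finger_gap: 0.0641
```

>>> play_rows:
  linear:
    - [0, 0, 0]
    - [0, 0, 0]
  spin: [0, 0]
  fingers: [-0.5, -0.5]

```text
clock: 19.05
ee_pos: [0.5608, -0.0025, 0.1059]
tool_rot: [[0.003, 1.0, -0.002], [1.0, -0.003, 0.0], [0.0, -0.002, -1.0]]
wrist_force: [0.2, -0.1, -0.6]
finger_gap: 0.0639
```

```bash
python3 look.py scene b7 360 140 110 90 6 2.5;python3 look.py top b8 150 225 260 150 3 2
```

```text
(no output)
```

View pics/b8.png

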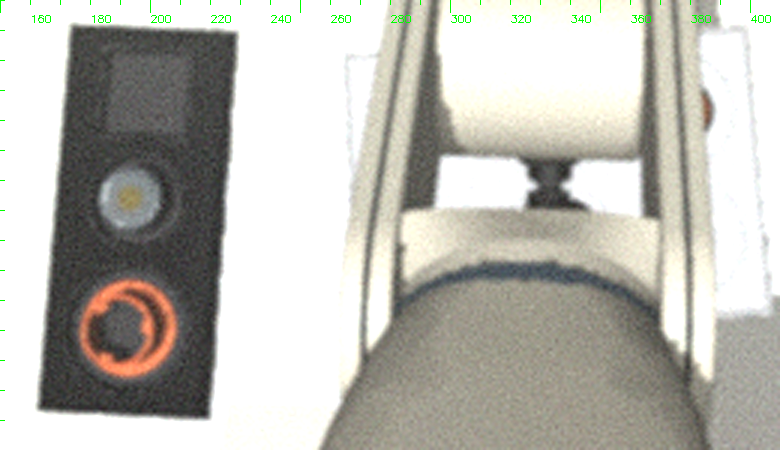

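In the top view the copper flange is centred at (192.7,334.7), against a pocket centre of (193,334.5). The black kit is good. Now down onto the opal lens.

>>> play_rows:
  linear:
    - [0.0015, 0.001, 0.03]
    - [0, 0, 0.025]
    - [0, 0, 0.015]
    - [0, 0, 0.01]
    - [0, 0, 0.006]
    - [0, 0, 0.004]
    - [0, 0, 0.003]
    - [0, 0, 0.002]
    - [0, 0, 0]
    - [0, 0, 0]
  spin: [0, 0, 0, 0, 0, 0, 0, 0, 0, 0]
  fingers: [-0.5, -0.5, -0.5, -0.5, -0.5, -0.5, -0.5, -0.5, -0.5, -0.5]

```text
clock: 19.98
ee_pos: [0.5629, 0.0003, 0.0129]
tool_rot: [[0.0, 1.0, 0.001], [1.0, -0.0, -0.0], [-0.0, 0.001, -1.0]]
wrist_force: [-0.0, 0.4, 0.4]
finger_gap: 0.064
```

```bash
python3 look.py scene b9 260 130 110 110 6 1.5
```

```text
(no output)
```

View pics/b9.png

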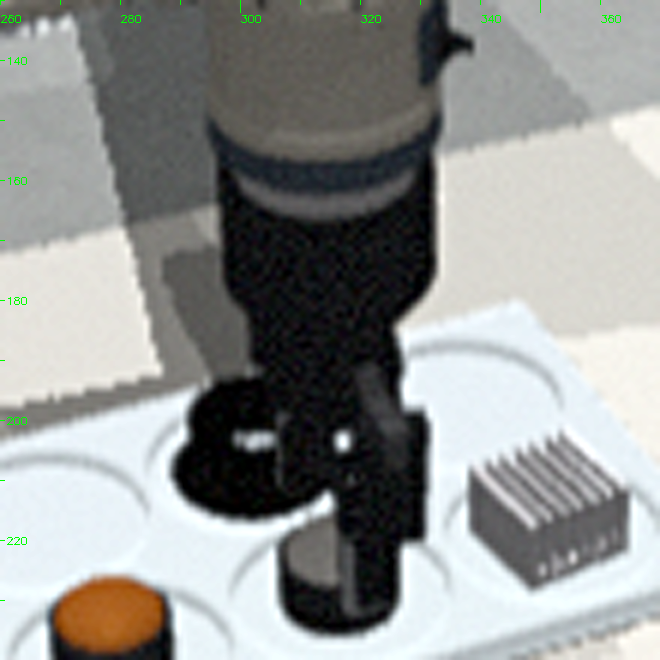

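>>> play_rows:
  linear:
    - [-0.001, 0, 0.001]
    - [0, 0, 0.0015]
    - [0, 0, 0]
    - [0, 0, 0]
    - [0, 0, 0]
    - [0, 0, 0]
    - [0, 0, 0]
    - [0, 0, 0]
  spin: [0, 0, 0, 0, 0, 0, 0, 0]
  fingers: [-0.5, -0.5, -0.3, 0, 0.2, 0.2, 0.2, 0.2]

```text
clock: 20.7
ee_pos: [0.5624, -0.0008, 0.0101]
tool_rot: [[0.0, 1.0, 0.0], [1.0, -0.0, -0.0], [-0.0, 0.0, -1.0]]
wrist_force: [-1.5, -1.3, 6.1]
finger_gap: 0.0432
```

>>> play_rows:
  linear:
    - [0, 0, -0.003]
    - [0, 0, -0.004]
    - [0, 0, -0.008]
    - [0, 0, -0.015]
    - [0, 0, -0.02]
    - [0, 0, -0.02]
    - [0, 0, -0.01]
    - [0, 0, 0]
  spin: [0, 0, 0, 0, 0, 0, 0, 0]
  fingers: [0.2, 0.2, 0.2, 0.2, 0.2, 0.2, 0.2, 0.2]

```text
clock: 21.37
ee_pos: [0.5642, -0.0007, 0.0925]
tool_rot: [[0.0, 1.0, 0.005], [1.0, -0.0, -0.0], [-0.0, 0.005, -1.0]]
wrist_force: [0.4, 0.0, -0.5]
finger_gap: 0.0431
```

>>> play_rows:
  linear:
    - [-0.015, -0.001, 0]
    - [-0.028, -0.002, 0]
    - [-0.033, -0.003, 0]
    - [-0.035, -0.003, 0]
    - [-0.035, -0.003, 0]
    - [-0.035, -0.003, 0]
    - [-0.035, -0.003, 0]
    - [-0.035, -0.003, 0]
    - [-0.033, -0.002, 0]
    - [-0.02, 0, 0]
  spin: [0, 0, 0, 0, 0, 0, 0, 0, 0, 0]
  fingers: [0.2, 0.2, 0.2, 0.2, 0.2, 0.2, 0.2, 0.2, 0.2, 0.2]

```text
clock: 22.2
ee_pos: [0.5383, -0.3077, 0.0888]
tool_rot: [[0.002, 1.0, -0.001], [1.0, -0.002, -0.0], [-0.0, -0.001, -1.0]]
wrist_force: [0.5, -0.7, -1.0]
finger_gap: 0.0432
```

>>> play_rows:
  linear:
    - [0, 0, 0]
    - [0, 0, 0]
  spin: [0, 0]
  fingers: [0.2, 0.2]

```text
clock: 22.37
ee_pos: [0.5385, -0.3053, 0.0887]
tool_rot: [[0.003, 1.0, -0.001], [1.0, -0.003, 0.001], [0.001, -0.001, -1.0]]
wrist_force: [0.2, -0.0, 0.6]
finger_gap: 0.0433
```

```bash
python3 look.py scene b10 130 150 110 150 5 1.5
```

```text
(no output)
```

View pics/b10.png

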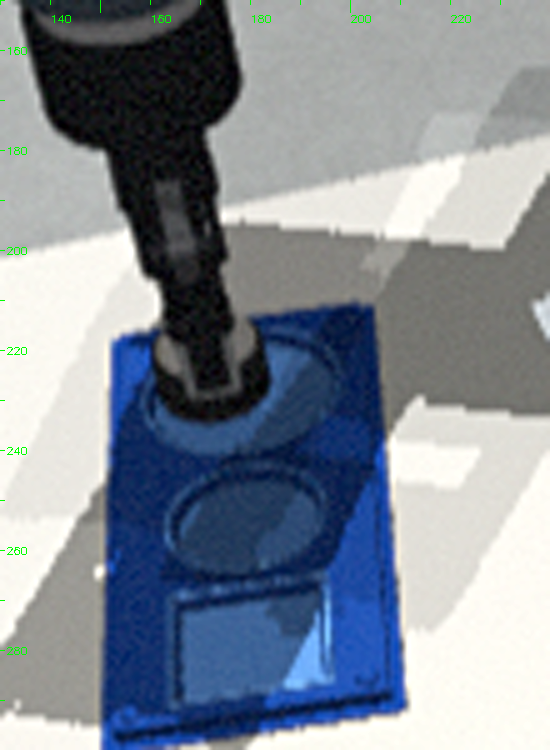

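>>> play_rows:
  linear:
    - [0, 0.0005, 0.02]
    - [0, 0, 0.02]
    - [0, 0, 0.015]
    - [0, 0, 0.01]
    - [0, 0, 0.004]
    - [0, 0, 0.002]
    - [0, 0, 0.002]
    - [0, 0, 0.001]
    - [0, 0, 0]
    - [0, 0, 0]
  spin: [0, 0, 0, 0, 0, 0, 0, 0, 0, 0]
  fingers: [0.2, 0.2, 0.2, 0.2, 0.2, 0.2, 0.2, 0.2, 0.2, 0.2]

```text
clock: 23.25
ee_pos: [0.5403, -0.3049, 0.0165]
tool_rot: [[0.0, 1.0, 0.001], [1.0, -0.0, -0.001], [-0.001, 0.001, -1.0]]
wrist_force: [0.2, 0.6, 0.1]
finger_gap: 0.0431
```

```bash
python3 look.py scene b11 130 200 90 110 6 1.8
```

```text
(no output)
```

View pics/b11.png

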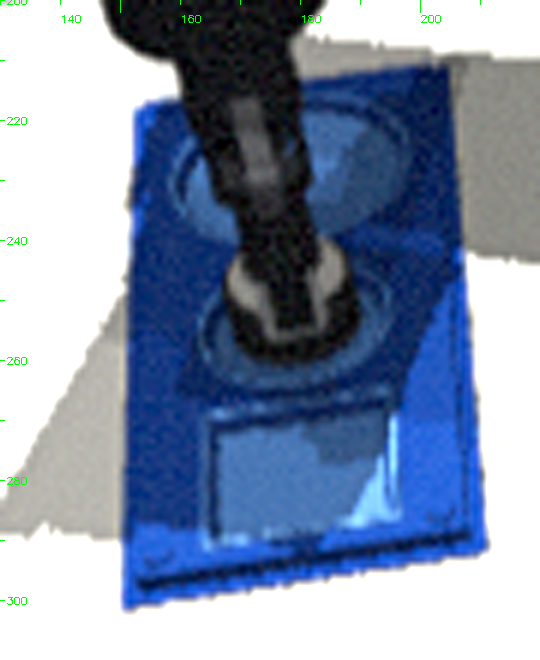

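>>> play_rows:
  linear:
    - [0.001, -0.001, 0.002]
    - [0, 0, 0.0015]
    - [0, 0, 0.001]
    - [0, 0, 0.001]
    - [0, 0, 0.0008]
    - [0, 0, 0]
  spin: [0, 0, 0, 0, 0, 0]
  fingers: [0.2, 0.2, 0.2, 0.2, 0.2, 0.2]

```text
clock: 23.8
ee_pos: [0.5388, -0.3037, 0.0102]
tool_rot: [[0.0, 1.0, -0.0], [1.0, -0.0, 0.0], [0.0, -0.0, -1.0]]
wrist_force: [-2.5, 2.3, 7.4]
finger_gap: 0.0429
```

Contact at the grasp height, so it is on the floor. Releasing.

>>> play_rows:
  linear:
    - [0, 0, 0]
    - [0, 0, 0]
    - [0, 0, 0]
    - [0, 0, 0]
    - [0, 0, 0]
    - [0, 0, 0]
  spin: [0, 0, 0, 0, 0, 0]
  fingers: [0.1, 0, -0.1, -0.25, -0.45, -0.45]

```text
clock: 24.3
ee_pos: [0.5388, -0.3037, 0.0094]
tool_rot: [[0.0, 1.0, -0.0], [1.0, -0.0, 0.0], [0.0, -0.0, -1.0]]
wrist_force: [0.0, 0.2, -0.2]
finger_gap: 0.0619
```

>>> play_rows:
  linear:
    - [0, 0, -0.005]
    - [0, 0, -0.01]
    - [0, 0, -0.02]
    - [0, 0, -0.03]
    - [0, 0, -0.03]
    - [0, 0, 0]
    - [0, 0, 0]
  spin: [0, 0, 0, 0, 0, 0, 0]
  fingers: [-0.45, -0.45, -0.45, -0.45, -0.45, -0.45, -0.45]

```text
clock: 24.88
ee_pos: [0.5404, -0.3046, 0.1075]
tool_rot: [[0.0, 1.0, 0.004], [1.0, -0.0, -0.003], [-0.003, 0.004, -1.0]]
wrist_force: [-0.1, -0.0, -0.1]
finger_gap: 0.0617
```

```bash
python3 look.py scene b12 130 200 90 110 6 1.8
```

```text
(no output)
```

View pics/b12.png

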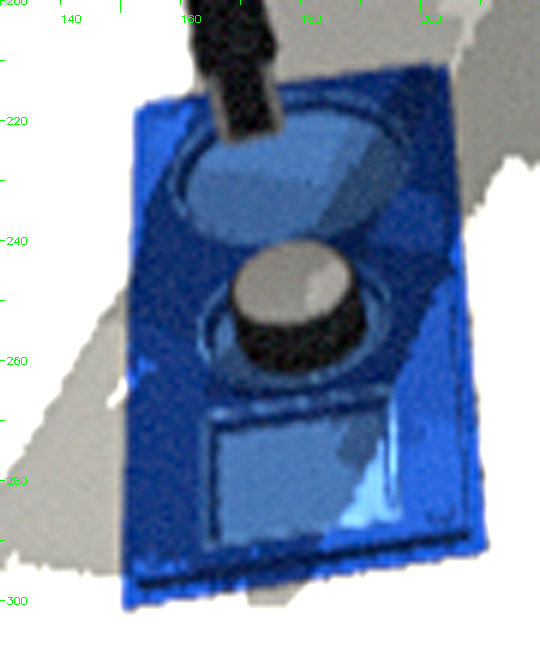

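>>> play_rows:
  linear:
    - [0.02, -0.004, 0]
    - [0.03, -0.006, 0]
    - [0.031, -0.007, 0]
    - [0.031, -0.007, 0]
    - [0.031, -0.007, 0]
    - [0.031, -0.007, 0]
    - [0.031, -0.007, 0]
    - [0.031, -0.007, 0]
    - [0.031, -0.006, 0]
    - [0.029, -0.004, 0]
  spin: [0, 0, 0, 0, 0, 0, 0, 0, 0, 0]
  fingers: [-0.55, -0.55, -0.55, -0.55, -0.55, -0.55, -0.55, -0.55, -0.55, -0.55]

```text
clock: 25.77
ee_pos: [0.4749, -0.0061, 0.1035]
tool_rot: [[0.0, 1.0, -0.003], [1.0, -0.0, 0.0], [0.0, -0.003, -1.0]]
wrist_force: [1.5, 0.2, 0.1]
finger_gap: 0.0662
```

>>> play_rows:
  linear:
    - [0, 0, 0.03]
    - [0, 0, 0.02]
    - [0, 0, 0.015]
    - [0, 0, 0.01]
    - [0, 0, 0.006]
    - [0, 0, 0.004]
    - [0, 0, 0.003]
    - [0, 0, 0]
    - [0, 0, 0]
  spin: [0, 0, 0, 0, 0, 0, 0, 0, 0]
  fingers: [-0.55, -0.55, -0.55, -0.55, -0.55, -0.55, -0.55, -0.55, -0.55]

```text
clock: 26.52
ee_pos: [0.4773, -0.0078, 0.0169]
tool_rot: [[0.001, 1.0, 0.001], [1.0, -0.001, -0.0], [-0.0, 0.001, -1.0]]
wrist_force: [0.5, 0.2, -0.8]
finger_gap: 0.0665
```

```bash
python3 look.py scene b13 250 120 110 120 6 2.5
```

```text
(no output)
```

View pics/b13.png

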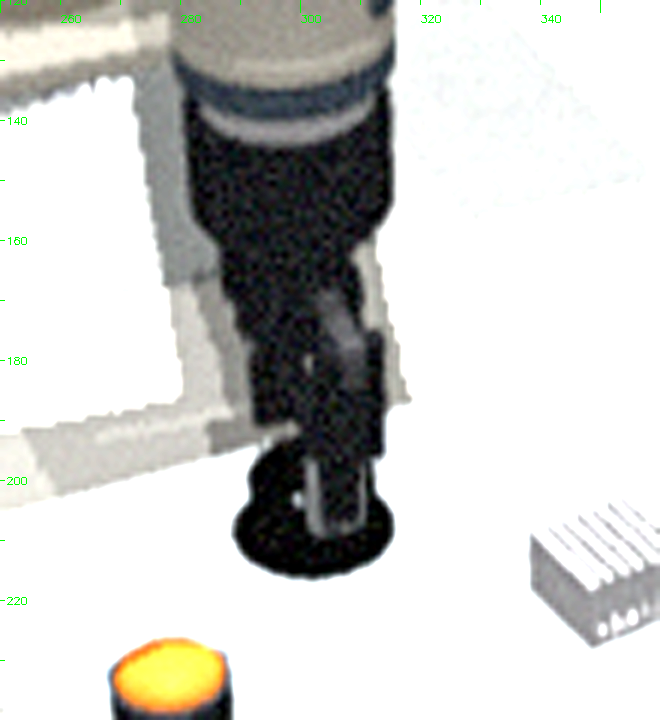

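Finger and bezel line up (finger at x ≈ 305, bezel at 302, as the perspective predicts). Lower to 0.0126 and grip.

>>> play_rows:
  linear:
    - [0, 0, 0.002]
    - [0, 0, 0.0012]
    - [0, 0, 0.001]
    - [0, 0, 0]
    - [0, 0, 0]
    - [0, 0, 0]
    - [0, 0, 0]
    - [0, 0, 0]
    - [0, 0, 0]
  spin: [0, 0, 0, 0, 0, 0, 0, 0, 0]
  fingers: [-0.55, -0.55, -0.55, -0.3, 0, 0.1, 0.1, 0.1, 0.1]

```text
clock: 27.32
ee_pos: [0.4769, -0.0077, 0.0127]
tool_rot: [[-0.0, 1.0, 0.0], [1.0, 0.0, -0.0], [-0.0, 0.0, -1.0]]
wrist_force: [-1.8, 0.3, 5.3]
finger_gap: 0.0476
```

>>> play_rows:
  linear:
    - [0, 0, -0.003]
    - [0, 0, -0.004]
    - [0, 0, -0.008]
    - [0, 0, -0.015]
    - [0, 0, -0.02]
    - [0, 0, -0.02]
    - [0, 0, -0.01]
    - [0, 0, 0]
  spin: [0, 0, 0, 0, 0, 0, 0, 0]
  fingers: [0.1, 0.1, 0.1, 0.1, 0.1, 0.1, 0.1, 0.1]

```text
clock: 27.98
ee_pos: [0.4786, -0.0077, 0.0947]
tool_rot: [[0.0, 1.0, 0.005], [1.0, -0.0, -0.0], [-0.0, 0.005, -1.0]]
wrist_force: [0.1, 0.9, 0.7]
finger_gap: 0.0477
```

>>> play_rows:
  linear:
    - [-0.015, -0.001, 0]
    - [-0.028, -0.003, 0]
    - [-0.033, -0.003, 0]
    - [-0.034, -0.003, 0]
    - [-0.034, -0.003, 0]
    - [-0.034, -0.003, 0]
    - [-0.034, -0.003, 0]
    - [-0.034, -0.003, 0]
    - [-0.025, -0.002, 0]
    - [-0.0146, -0.001, 0]
  spin: [0, 0, 0, 0, 0, 0, 0, 0, 0, 0]
  fingers: [0.1, 0.1, 0.1, 0.1, 0.1, 0.1, 0.1, 0.1, 0.1, 0.1]

```text
clock: 28.82
ee_pos: [0.4512, -0.2958, 0.0915]
tool_rot: [[0.002, 1.0, -0.0], [1.0, -0.002, -0.0], [-0.0, -0.0, -1.0]]
wrist_force: [0.4, 0.2, -0.7]
finger_gap: 0.0478
```

>>> play_rows:
  linear:
    - [0, 0, 0.01]
    - [0, 0, 0.02]
    - [0, 0, 0.02]
    - [0, 0, 0.015]
    - [0, 0, 0.006]
    - [0, 0, 0.002]
    - [0, 0, 0]
    - [0, 0, 0]
  spin: [0, 0, 0, 0, 0, 0, 0, 0]
  fingers: [0.1, 0.1, 0.1, 0.1, 0.1, 0.1, 0.1, 0.1]

```text
clock: 29.48
ee_pos: [0.4523, -0.2929, 0.0197]
tool_rot: [[-0.0, 1.0, 0.0], [1.0, 0.0, -0.0], [-0.0, 0.0, -1.0]]
wrist_force: [0.3, -0.2, -0.3]
finger_gap: 0.048
```

```bash
python3 look.py scene b14 130 190 90 110 6 2.2;  python3 - <<'E'
from rig import arm
o=arm.observe();print(o["ee_pos"],o["finger_gap"],o["wrist_force"])
E
```

```text
[ 0.45245372 -0.29319281  0.01999298] 0.04834582817073634 [-0.24422047 -0.12393094 -0.75328681]
```

View pics/b14.png

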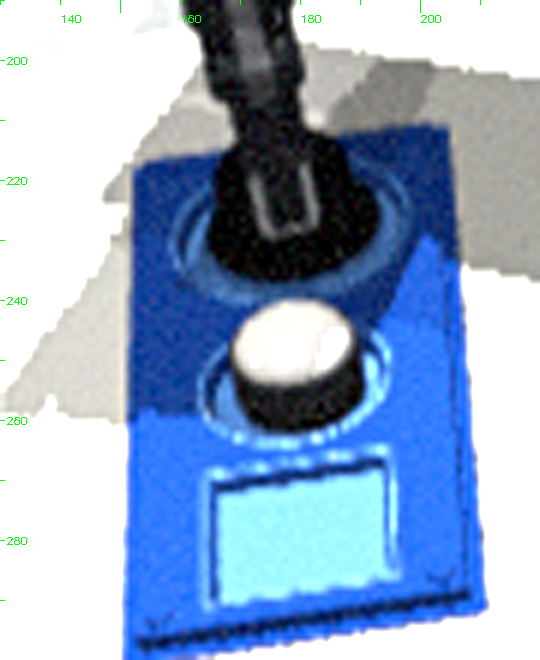

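>>> play_rows:
  linear:
    - [0, 0, 0.002]
    - [0, 0, 0.0015]
    - [0, 0, 0.001]
    - [0, 0, 0.001]
    - [0, 0, 0.001]
    - [0, 0, 0.0007]
    - [0, 0, 0]
  spin: [0, 0, 0, 0, 0, 0, 0]
  fingers: [0.1, 0.1, 0.1, 0.1, 0.1, 0.1, 0.1]

```text
clock: 30.12
ee_pos: [0.4519, -0.2933, 0.0127]
tool_rot: [[0.0, 1.0, 0.0], [1.0, -0.0, -0.0], [-0.0, 0.0, -1.0]]
wrist_force: [-1.5, 1.8, 6.6]
finger_gap: 0.0481
```

>>> play_rows:
  linear:
    - [0, 0, 0]
    - [0, 0, 0]
    - [0, 0, 0]
    - [0, 0, 0]
    - [0, 0, 0]
    - [0, 0, 0]
  spin: [0, 0, 0, 0, 0, 0]
  fingers: [0, -0.1, -0.2, -0.35, -0.45, -0.45]

```text
clock: 30.62
ee_pos: [0.4518, -0.2933, 0.012]
tool_rot: [[0.0, 1.0, -0.0], [1.0, -0.0, 0.0], [0.0, -0.0, -1.0]]
wrist_force: [-0.6, 0.3, 0.3]
finger_gap: 0.0622
```

>>> play_rows:
  linear:
    - [0, 0, -0.005]
    - [0, 0, -0.01]
    - [0, 0, -0.02]
    - [0, 0, -0.03]
    - [0, 0, -0.03]
    - [0, 0, 0]
    - [0, 0, 0]
  spin: [0, 0, 0, 0, 0, 0, 0]
  fingers: [-0.45, -0.45, -0.45, -0.45, -0.45, -0.45, -0.45]

```text
clock: 31.2
ee_pos: [0.4532, -0.2941, 0.1097]
tool_rot: [[0.0, 1.0, 0.004], [1.0, -0.0, -0.003], [-0.003, 0.004, -1.0]]
wrist_force: [-0.8, 0.8, -0.0]
finger_gap: 0.0619
```

>>> play_rows:
  linear:
    - [0.02, 0.005, 0]
    - [0.035, 0.009, 0]
    - [0.04, 0.012, 0]
    - [0.04, 0.012, 0]
    - [0.04, 0.012, 0]
    - [0.04, 0.012, 0]
    - [0.04, 0.012, 0]
    - [0.04, 0.012, 0]
    - [0.04, 0.011, 0]
    - [0.04, 0.008, 0]
  spin: [0, 0, 0, 0, 0, 0, 0, 0, 0, 0]
  fingers: [-0.6, -0.6, -0.6, -0.6, -0.6, -0.6, -0.6, -0.6, -0.6, -0.6]

```text
clock: 32.03
ee_pos: [0.5567, 0.0833, 0.1064]
tool_rot: [[0.0, 1.0, -0.001], [1.0, -0.0, -0.0], [-0.0, -0.001, -1.0]]
wrist_force: [0.7, -0.4, 0.1]
finger_gap: 0.0686
```

>>> play_rows:
  linear:
    - [0, 0, 0]
    - [0, 0, 0]
    - [0, 0, 0]
    - [0, 0, 0]
    - [0, 0, 0]
    - [0, 0, 0]
    - [0, 0, 0]
    - [0, 0, 0]
    - [0, 0, 0]
    - [0, 0, 0]
  spin: [7, 7, 7, 7, 7, 7, 7, 7, 7, 7]
  fingers: [-0.6, -0.6, -0.6, -0.6, -0.6, -0.6, -0.6, -0.6, -0.6, -0.6]

```text
clock: 32.87
ee_pos: [0.5559, 0.0811, 0.1062]
tool_rot: [[0.942, 0.336, -0.002], [0.336, -0.942, -0.0], [-0.002, -0.0, -1.0]]
wrist_force: [1.1, 0.1, 0.7]
finger_gap: 0.0679
```

>>> play_rows:
  linear:
    - [0, 0, 0]
    - [0, 0, 0]
    - [0, 0, 0]
  spin: [7, 0, 0]
  fingers: [-0.6, -0.6, -0.6]

```text
clock: 33.12
ee_pos: [0.5561, 0.0811, 0.1064]
tool_rot: [[0.974, 0.228, -0.002], [0.228, -0.974, -0.0], [-0.002, -0.0, -1.0]]
wrist_force: [0.7, 0.7, -0.5]
finger_gap: 0.0683
```

```bash
python3 look.py scene c1 130 190 90 110 6 2.2; cp pics/c1.png pics/c1s.png; python3 look.py scene d1 310 140 90 90 7 1.3; python3 - <<'E'
from rig import arm
import numpy as np
o=arm.observe();p=o["ee_pos"];R=o["tool_rot"];print(p,o["finger_gap"],np.degrees(np.arctan2(R[1][1],R[0][1])))
print(np.array(R).T@(np.array([.557,.0822,p[2]])-p))
E
```

```text
[0.5564296  0.08114209 0.10669899] 0.06796659566203841 -76.82276155439527
[ 7.96545817e-04 -9.00022356e-04 -6.38176336e-07]
```

View pics/c1s.png

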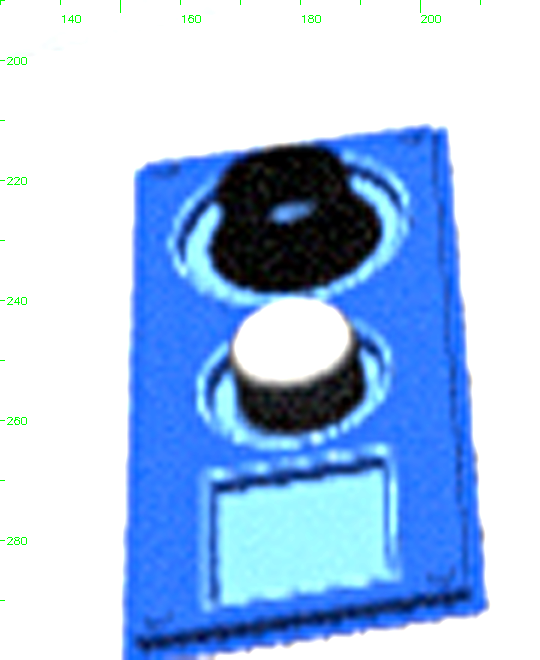

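View pics/d1.png

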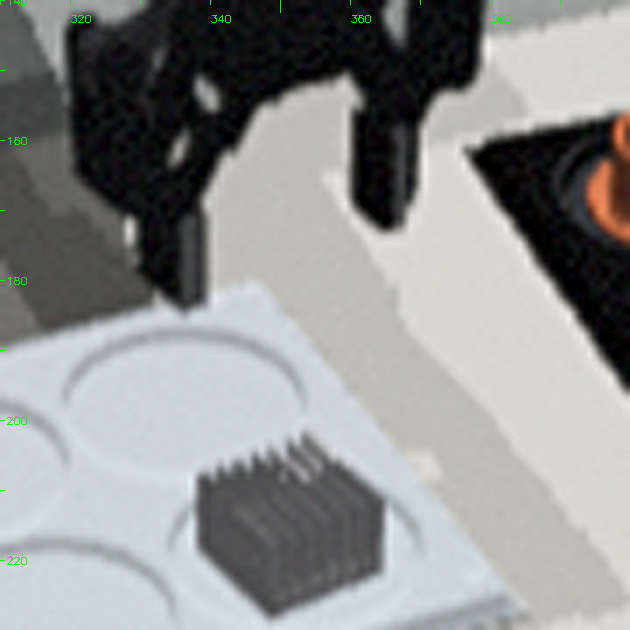

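The black bezel is seated in its pocket, around (179,228). The jaws now straddle the heat sink across its fins. Descending.

>>> play_rows:
  linear:
    - [0, -0.001, 0.02]
    - [0, 0, 0.03]
    - [0, 0, 0.015]
    - [0, 0, 0.01]
    - [0, 0, 0.006]
    - [0, 0, 0.004]
    - [0, 0, 0.003]
    - [0, 0, 0.002]
    - [0, 0, 0]
    - [0, 0, 0]
  spin: [0, 0, 0, 0, 0, 0, 0, 0, 0, 0]
  fingers: [-0.6, -0.6, -0.6, -0.6, -0.6, -0.6, -0.6, -0.6, -0.6, -0.6]

```text
clock: 34.05
ee_pos: [0.557, 0.0822, 0.0177]
tool_rot: [[0.974, 0.225, 0.001], [0.225, -0.974, 0.0], [0.001, 0.0, -1.0]]
wrist_force: [-0.0, -0.2, 0.2]
finger_gap: 0.0686
```

```bash
python3 look.py scene d2 310 140 90 90 7 1.5
```

View pics/d2.png

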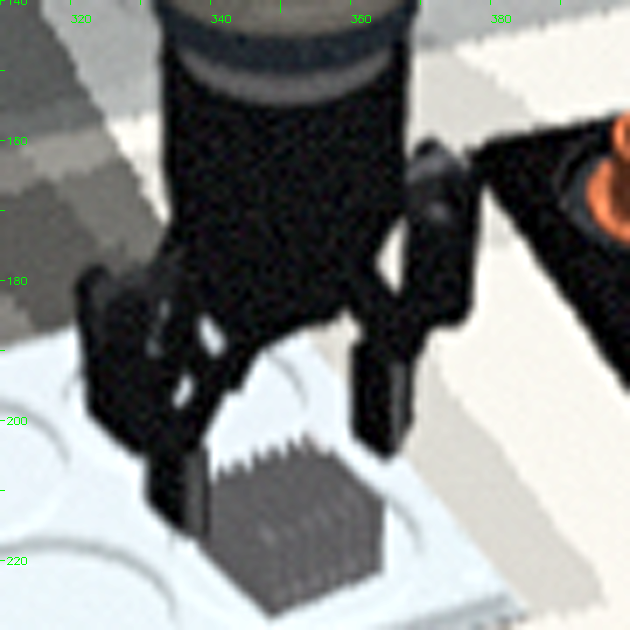

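>>> play_rows:
  linear:
    - [0, 0, 0.002]
    - [0, 0, 0.002]
    - [0, 0, 0.0015]
    - [0, 0, 0]
    - [0, 0, 0]
    - [0, 0, 0]
    - [0, 0, 0]
    - [0, 0, 0]
    - [0, 0, 0]
    - [0, 0, 0]
  spin: [0, 0, 0, 0, 0, 0, 0, 0, 0, 0]
  fingers: [-0.6, -0.6, -0.6, -0.4, -0.2, 0, 0.2, 0.2, 0.2, 0.2]
  force: 35

```text
clock: 34.93
ee_pos: [0.5566, 0.0822, 0.0118]
tool_rot: [[0.974, 0.225, 0.0], [0.225, -0.974, 0.0], [0.0, -0.0, -1.0]]
wrist_force: [-0.2, 0.1, 3.9]
finger_gap: 0.0432
```

```bash
python3 look.py scene d3 310 140 90 90 7 1.5
```

```text
(no output)
```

View pics/d3.png

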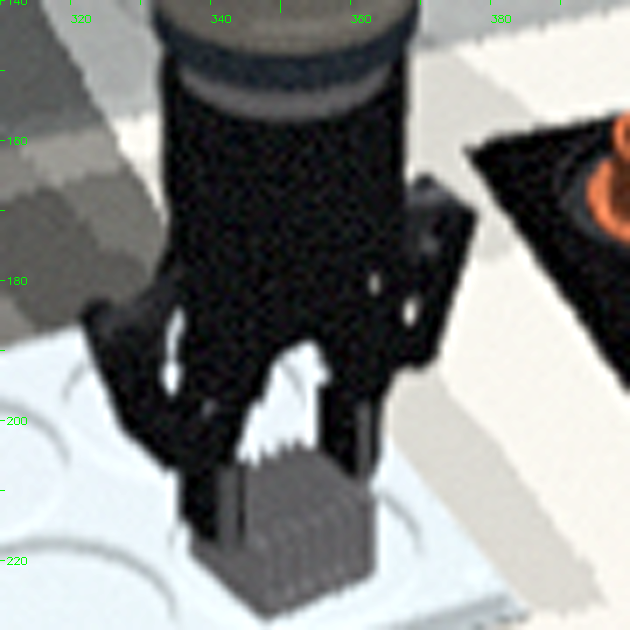

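>>> play_rows:
  linear:
    - [0, 0, -0.003]
    - [0, 0, -0.004]
    - [0, 0, -0.008]
    - [0, 0, -0.015]
    - [0, 0, -0.02]
    - [0, 0, -0.02]
    - [0, 0, -0.01]
    - [0, 0, 0]
  spin: [0, 0, 0, 0, 0, 0, 0, 0]
  fingers: [0.2, 0.2, 0.2, 0.2, 0.2, 0.2, 0.2, 0.2]

```text
clock: 35.65
ee_pos: [0.5584, 0.0824, 0.0943]
tool_rot: [[0.974, 0.225, 0.005], [0.225, -0.974, 0.001], [0.005, 0.001, -1.0]]
wrist_force: [0.2, -0.4, -1.0]
finger_gap: 0.0432
```

>>> play_rows:
  linear:
    - [0, 0, 0]
    - [0, 0, 0]
    - [0, 0, 0]
    - [0, 0, 0]
    - [0, 0, 0]
    - [0, 0, 0]
    - [0, 0, 0]
  spin: [3, 5, 5, 5, 3, 0, 0]
  fingers: [0.2, 0.2, 0.2, 0.2, 0.2, 0.2, 0.2]

```text
clock: 36.23
ee_pos: [0.556, 0.0821, 0.0908]
tool_rot: [[0.99, -0.138, -0.001], [-0.138, -0.99, -0.0], [-0.001, 0.0, -1.0]]
wrist_force: [-0.1, -0.0, -1.3]
finger_gap: 0.0429
```

```bash
cat > t.py <<'E'
from rig import arm
import numpy as np,sys
o=arm.observe();p=np.array(o["ee_pos"]);R=np.array(o["tool_rot"]);print(p,o["finger_gap"],np.degrees(np.arctan2(R[1][1],R[0][1])))
print(R.T@(np.array([float(sys.argv[1]),float(sys.argv[2]),p[2]])-p))
E
python3 t.py .6142 -.3162;python3 look.py scene d4 310 120 90 90 7 1.5
```

```text
[0.55604553 0.08207954 0.09084772] 0.04294603653404451 -97.91192839408887
[1.12424448e-01 3.86483222e-01 2.87101316e-06]
```

View pics/d4.png

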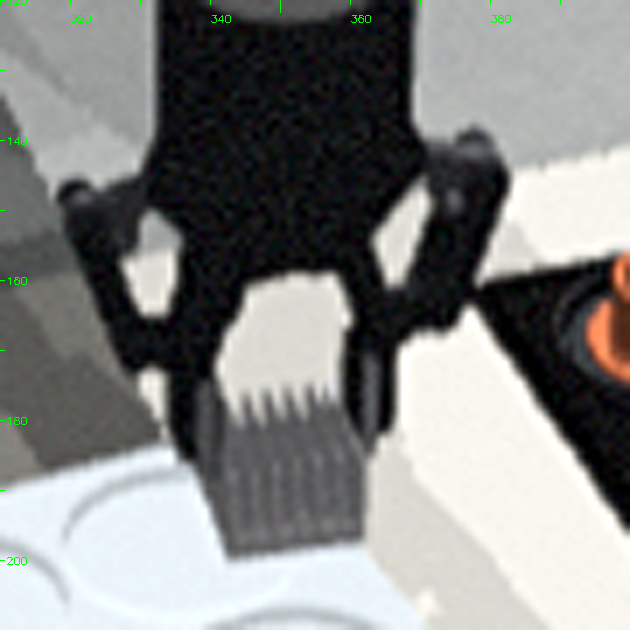

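```bash
python3 - <<'E'
from h import *
s=load("d4.npz")
a=unproj(s,342.9,200,.082);b=unproj(s,361.6,197.1,.082);print(a,b,np.linalg.norm(a-b),np.degrees(np.arctan2((b-a)[1],(b-a)[0])))
R=np.array([[.99,-.138,0],[-.138,-.99,0],[0,0,-1]]); p=np.array([.556,.0821,.0908])
print(R.T@(a-p),R.T@(b-p))
E
```

```text
[0.57850657 0.05692957 0.082     ] [0.5833766  0.09870065 0.082     ] 0.04205401948635722 83.34998352512612
[0.02575502 0.02181282 0.0088    ] [ 0.02481195 -0.02021262  0.0088    ]
```

The heat sink is held square and centred, with its front face 22–25 mm ahead of the TCP. Moving it to the blue square pocket.

>>> play_rows:
  linear:
    - [0.005, 0.016, 0]
    - [0.008, 0.028, 0]
    - [0.01, 0.035, 0]
    - [0.01, 0.036, 0]
    - [0.01, 0.036, 0]
    - [0.01, 0.036, 0]
    - [0.01, 0.036, 0]
    - [0.01, 0.036, 0]
    - [0.01, 0.036, 0]
    - [0.01, 0.036, 0]
  spin: [0, 0, 0, 0, 0, 0, 0, 0, 0, 0]
  fingers: [0.2, 0.2, 0.2, 0.2, 0.2, 0.2, 0.2, 0.2, 0.2, 0.2]

```text
clock: 37.12
ee_pos: [0.6023, -0.2604, 0.0913]
tool_rot: [[0.99, -0.138, -0.0], [-0.138, -0.99, 0.0], [-0.0, -0.0, -1.0]]
wrist_force: [0.6, 0.4, -1.1]
finger_gap: 0.0428
```

>>> play_rows:
  linear:
    - [0.01, 0.03, 0]
    - [0.006, 0.016, 0]
    - [0.003, 0.009, 0]
    - [0, 0, 0]
    - [0, 0, 0]
    - [0, 0, 0]
  spin: [0, 0, 0, 0, 0, 0]
  fingers: [0.2, 0.2, 0.2, 0.2, 0.2, 0.2]

```text
clock: 37.62
ee_pos: [0.6132, -0.3141, 0.0912]
tool_rot: [[0.99, -0.138, -0.001], [-0.138, -0.99, 0.001], [-0.001, -0.001, -1.0]]
wrist_force: [0.3, -0.4, -0.4]
finger_gap: 0.043
```

```bash
python3 t.py .6142 -.3162
```

```text
[ 0.61319641 -0.31409071  0.09123849] 0.043024395823409285 -97.93998605679907
[ 1.28533016e-03  1.95043499e-03 -3.14119607e-06]
```

>>> play_rows:
  linear:
    - [0.001, 0.002, 0.015]
    - [0, 0, 0.02]
    - [0, 0, 0.015]
    - [0, 0, 0.01]
    - [0, 0, 0.006]
    - [0, 0, 0.003]
    - [0, 0, 0]
    - [0, 0, 0]
  spin: [0, 0, 0, 0, 0, 0, 0, 0]
  fingers: [0.2, 0.2, 0.2, 0.2, 0.2, 0.2, 0.2, 0.2]

```text
clock: 38.28
ee_pos: [0.6148, -0.3179, 0.023]
tool_rot: [[0.99, -0.139, 0.001], [-0.139, -0.99, -0.0], [0.001, 0.0, -1.0]]
wrist_force: [0.1, -0.4, -1.3]
finger_gap: 0.043
```

```bash
python3 t.py .6142 -.3162;python3 look.py scene d5 130 200 90 110 6 1.8
```

```text
[ 0.61475816 -0.3179304   0.02299005] 0.043040744172044204 -98.00856956740081
[-7.93795878e-04 -1.63576177e-03 -9.07333152e-07]
```

View pics/d5.png

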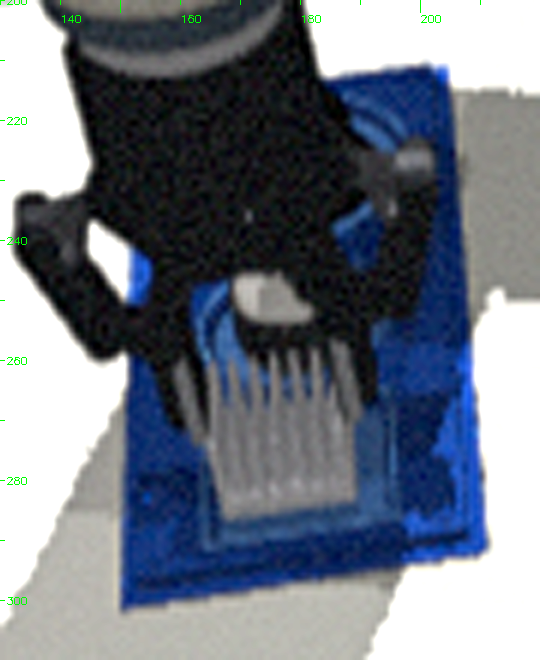

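```bash
python3 - <<'E'
from h import *
s=load("d5.npz")
P=np.array([unproj(s,u,v,.01) for u,v in ((164.2,268.3),(195,264.7),(196.7,286.3),(165,291.3))])
c=P.mean(0);print(P,c)
R=np.array([[.99,-.139,0],[-.139,-.99,0],[0,0,-1]])
print("rel tool", (P-c)@R)
zb=.023-.0118+.003
a=unproj(s,167,287,zb);b=unproj(s,188.2,283.5,zb);print(a,b)
print("HS front corners rel pocket centre, tool", (a-c)@R,(b-c)@R)
E
```

```text
[[ 0.57636501 -0.34231459  0.01      ]
 [ 0.58833694 -0.27955316  0.01      ]
 [ 0.65305833 -0.28778486  0.01      ]
 [ 0.64455415 -0.35038149  0.01      ]] [ 0.61557861 -0.31500852  0.01      ]
rel tool [[-3.50259195e-02  3.24836946e-02  0.00000000e+00]
 [-3.18975495e-02 -3.13142189e-02  1.11022302e-16]
 [ 3.33208399e-02 -3.21611139e-02 -1.11022302e-16]
 [ 3.36026291e-02  3.09916382e-02  0.00000000e+00]]
[ 0.63822519 -0.344676    0.0142    ] [ 0.64341728 -0.3026971   0.0142    ]
HS front corners rel pocket centre, tool [ 0.02654389  0.02622293 -0.0042    ] [ 0.02584899 -0.01605788 -0.0042    ]
```

>>> play_rows:
  linear:
    - [-0.002, -0.004, 0]
    - [0, 0, 0.003]
    - [0, 0, 0]
    - [0, 0, 0]
  spin: [0, 0, 0, 0]
  fingers: [0.2, 0.2, 0.2, 0.2]

```text
clock: 38.67
ee_pos: [0.6129, -0.3134, 0.0197]
tool_rot: [[0.99, -0.139, 0.0], [-0.139, -0.99, -0.0], [0.0, 0.0, -1.0]]
wrist_force: [0.6, -0.3, -0.5]
finger_gap: 0.043
```

```bash
python3 t.py .6142 -.3162;python3 look.py scene d6 145 240 70 65 11 1.8
```

```text
[ 0.61290141 -0.31344609  0.01973564] 0.04296297861124966 -98.00554145908173
[1.66946480e-03 2.54621823e-03 9.74960995e-08]
```

View pics/d6.png

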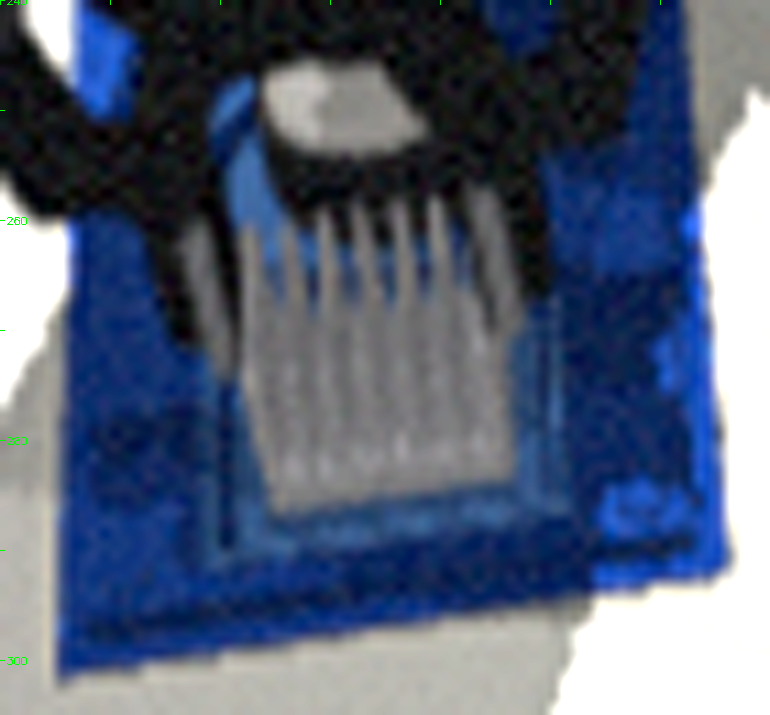

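```bash
python3 - <<'E'
from h import *
s=load("d6.npz")
c=np.array([.61558,-.31501,.01])
R=np.array([[.99,-.139,0],[-.139,-.99,0],[0,0,-1]])
for zb in (.0109,):
  a=unproj(s,169.5,286.8,zb);b=unproj(s,191.8,283.4,zb)
  print((a-c)@R,(b-c)@R)
for u,v in ((165,290.7),(196.8,286.5)): print((unproj(s,u,v,.01)-c)@R)
E
```

```text
[ 0.02362527  0.0218385  -0.0009    ] [ 0.02371103 -0.02282599 -0.0009    ]
[ 3.18908085e-02  3.09864519e-02 -8.67361738e-18]
[ 3.39370504e-02 -3.23373476e-02 -8.67361738e-18]
```

The heat sink is now centred on the pocket to within 2 mm. Lowering the last 8 mm.

>>> play_rows:
  linear:
    - [-0.001, 0, 0.002]
    - [0, 0, 0.0015]
    - [0, 0, 0.0015]
    - [0, 0, 0.001]
    - [0, 0, 0.001]
    - [0, 0, 0.0008]
    - [0, 0, 0]
  spin: [0, 0, 0, 0, 0, 0, 0]
  fingers: [0.2, 0.2, 0.2, 0.2, 0.2, 0.2, 0.2]

```text
clock: 39.3
ee_pos: [0.612, -0.3135, 0.0119]
tool_rot: [[0.99, -0.139, 0.0], [-0.139, -0.99, -0.0], [0.0, 0.0, -1.0]]
wrist_force: [-0.1, -1.2, -0.0]
finger_gap: 0.0433
```

>>> play_rows:
  linear:
    - [0, 0, 0.0003]
    - [0, 0, 0.0003]
    - [0, 0, 0]
  spin: [0, 0, 0]
  fingers: [0.2, 0.2, 0.2]

```text
clock: 39.55
ee_pos: [0.612, -0.3135, 0.0118]
tool_rot: [[0.99, -0.139, 0.0], [-0.139, -0.99, -0.0], [0.0, 0.0, -1.0]]
wrist_force: [-1.4, 0.5, 5.8]
finger_gap: 0.0429
```

Contact. Release and lift away.

>>> play_rows:
  linear:
    - [0, 0, 0]
    - [0, 0, 0]
    - [0, 0, 0]
    - [0, 0, 0]
    - [0, 0, 0]
    - [0, 0, 0]
  spin: [0, 0, 0, 0, 0, 0]
  fingers: [0.1, 0, -0.1, -0.25, -0.45, -0.45]

```text
clock: 40.05
ee_pos: [0.612, -0.3134, 0.0111]
tool_rot: [[0.99, -0.139, 0.0], [-0.139, -0.99, -0.0], [0.0, 0.0, -1.0]]
wrist_force: [-0.4, -1.1, -0.9]
finger_gap: 0.0622
```

>>> play_rows:
  linear:
    - [0, 0, -0.005]
    - [0, 0, -0.01]
    - [0, 0, -0.02]
    - [0, 0, -0.03]
    - [0, 0, -0.035]
    - [0, 0, -0.035]
    - [0, 0, -0.035]
    - [0, 0, 0]
  spin: [0, 0, 0, 0, 0, 0, 0, 0]
  fingers: [-0.45, -0.45, -0.45, -0.45, -0.45, -0.45, -0.45, -0.45]

```text
clock: 40.72
ee_pos: [0.6161, -0.3156, 0.1908]
tool_rot: [[0.99, -0.139, 0.012], [-0.139, -0.99, -0.006], [0.013, 0.005, -1.0]]
wrist_force: [2.1, -0.6, 2.4]
finger_gap: 0.0618
```

>>> play_rows:
  linear:
    - [-0.02, -0.02, 0]
    - [-0.03, -0.03, 0]
    - [-0.03, -0.03, 0]
    - [-0.03, -0.03, 0]
    - [-0.02, -0.03, 0]
    - [0, -0.03, 0]
    - [0, -0.03, 0]
    - [0, -0.03, 0]
    - [0, -0.02, 0]
    - [0, 0, 0]
  spin: [0, 0, 0, 0, 0, 0, 0, 0, 0, 0]
  fingers: [-0.45, -0.45, -0.45, -0.45, -0.45, -0.45, -0.45, -0.45, -0.45, -0.45]

```text
clock: 41.55
ee_pos: [0.52, -0.0466, 0.1822]
tool_rot: [[0.991, -0.136, 0.002], [-0.136, -0.991, 0.001], [0.002, -0.001, -1.0]]
wrist_force: [0.5, -0.4, 0.3]
finger_gap: 0.0617
```

```bash
python3 look.py scene e1 130 200 90 110 5 1.6;python3 look.py top e2 150 205 370 170 2 1.5; python3 - <<'E'
from h import *
t=load("e2.npz"); s=load("e1.npz"); crop(t,430,205,100,150,4,"pics/e3.png",1.5); crop(s,60,130,440,330,1,"pics/e4.png",1)
def p3(c,u,v):
    d=np.median(c["depth"][v-1:v+2,u-1:u+2]); M=c["camera_from_world"]; R=M[:3,:3]
    q=np.array([(u-c["cx"])/c["fx"]*d,-(v-c["cy"])/c["fy"]*d,-d]); return np.round(R.T@(q-M[:3,3]),4)
print(p3(t,481,276))
E
```

```text
[ 0.5361 -0.299   0.0367]
```

View pics/e1.png

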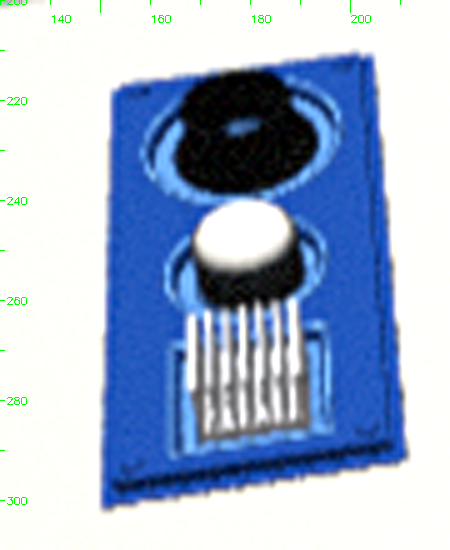

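View pics/e2.png

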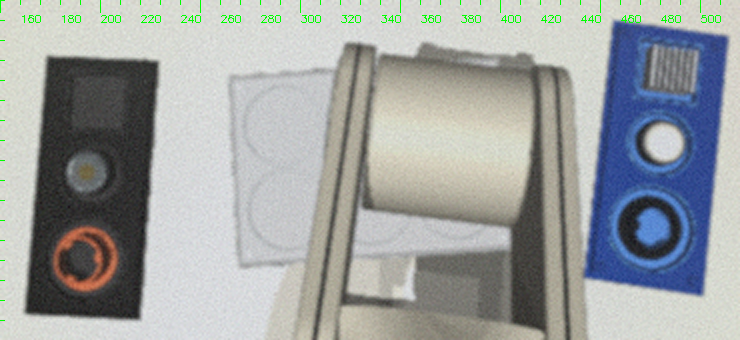

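View pics/e3.png

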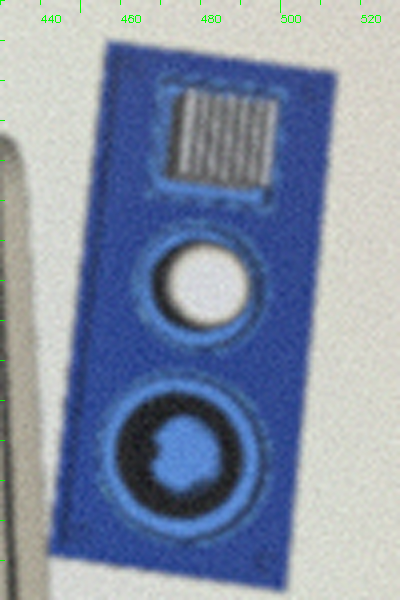

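View pics/e4.png

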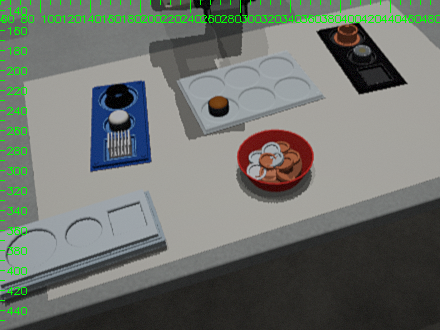

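All five parts sit in their pockets, the amber lens is still in its place at (218,105) in the crop, and the bowl has not moved. Handing in.

```bash
python3 - <<'E'
from h import *
t=load("e2.npz")
print(np.round(unproj(t,485.5,239.4,.035),4), "target top-cam", [.6116,-.3165])
from rig import arm, close_job
o=arm.observe(); print(o["clock"],np.abs(o["qd"]).max())
print(close_job())
E
```

```text
[ 0.6107 -0.3113  0.035 ] target top-cam [0.6116, -0.3165]
41.65 0.03123177800161676
the job is handed in; nothing more can be done
None
```

Both kits are made up and the job is handed in at 41.7 s of the 118 s allowed. No verdict was reported.

**What I did:** I placed the clear lens and then the copper bezel in the black tray. The opal lens, black bezel and heat sink followed in the blue tray, with the heat sink turned about 21° to sit square with it. I lowered each part until contact, at the same tool height where I had picked it up, before releasing it.

**Last checks:**
- **Position:** The final top and scene pictures show all five parts upright inside their pockets. The copper bezel is within about 1 px of its pocket centre. The heat sink is about 1 mm off centre in x and 5 mm in y by the last top-camera measurement, against 7 mm of play.
- **Seating:** The opal and clear lens domes read 36–37 mm high, against 37 mm expected when fully down. For the bezels and the heat sink, seating rests on the contact height and the pictures, because I took no depth reading on them.
- **Left alone:** The amber lens and the red bowl are where they were.
- **Force:** The wrist force reported after each move stayed below 10 N.

**What disagreed:**
- **Cameras:** The two cameras differed by about 7 mm in x. I settled this from the first grip, which fell between them.
- **Heat sink:** After the last centring step the cameras also disagreed by a few millimetres on where it sits in its pocket.
- **Fingertips:** With the gripper part open, they stood about 20 mm farther back than the stated tip offset suggests, so I set the grip height by small steps and pictures.
- **Finger opening:** It read 1–3 mm below the true part width in every grip.

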